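# Step down the dowels at the hole gauge

## Task

The broken bar of the paper-towel holder needs the thickest dowel that still goes through the hole of this gauge. Start with the thickest dowel: slide the plate by its red handle until the hole is in line with it and push the dowel against the plate from its robot-side end, without hammering it; it will be stopped. Then step down to the next thickest, slide the hole in line with that one and push it through until more than half of it stands out behind the plate; leave it there in the hole, leave the stopped dowel lying in its groove, and do not disturb the thinnest dowel, the egg cup or the ramekin.

Things in the scene. Friction and masses are not known exactly. Their poses are not given: they have to be found in the camera images.
- gauge: fixed dark wooden cradle, 289 x 274 mm. Origin: on the counter under the middle of the plate's slot; x along the grooves, away from the robot; z up. Three V-grooves (bottoms 22 mm, ridges 28.5 mm above the counter, 28 mm wide) run along x at y = -60, 0, 60 mm: x = -167 to -7 mm before the plate, 7 to 122 mm (1 mm lower) behind it. End blocks 26 mm high
- hole_plate: upright aluminium plate, 110 mm wide (y), 72 high, 10 thick (x), with one round 30 mm hole. Slides along the gauge's y only, up to 75 mm either side of the middle, about 1.5 N friction, stays where left. Origin: centre of the hole, mid-thickness, 36.6 mm above the counter; axes as the gauge's. Its top edge is 75 mm above the counter
- handle (a point): middle of the plate's red handle, a post 16 mm (x) by 18 mm (y) that stands straight above the hole, on the plate's top edge, from 75 to 119 mm above the counter; this point is 97 mm above the counter
- dowel_thick: thickest dowel: pale wood, 36 mm diameter, 120 mm long, lying in one of the three grooves (any of them) on the robot's side of the plate, its front end 13 to 29 mm short of the plate. Too thick for the hole. Origin: its centre; x along its length, away from the robot. Its axis lies 41.9 mm above the counter. 55 to 110 g
- dowel_middle: next dowel: pale wood, 26 mm diameter, 120 mm long, ends chamfered 2 mm, lying in another groove in the same way; its axis lies 36.3 mm above the counter. It goes through the hole with 2 mm to spare all round. Origin: its centre; x along its length, away from the robot. 30 to 65 g
- dowel_thin: thinnest dowel: pale wood, 20 mm diameter, 120 mm long, in the remaining groove, its axis 33 mm above the counter; to be left alone. Origin: its centre; x along its length
- egg_cup: white ceramic egg cup, 52 mm across, 65 mm high, standing just outside the gauge's +y end; origin under its foot; z up; leave it alone
- ramekin: glass ramekin, 84 mm across, 45 mm high, standing just outside the gauge's -y end; origin under its foot; z up; leave it alone
Things that resemble listed ones, but are neither listed nor needed, are in the scene too. What is shaped like the dowel_thick but pink is not meant.

How it is judged:
On the way, in this order (a step that is already met when the one before it is completed fails the run):
1. the hole is brought in line with the thickest dowel (within 8 mm) while that dowel is still short of the plate (y of dowel_thick in the frame of hole_plate between -0.008 and 0.008 m and x of dowel_thick in the frame of hole_plate between -0.12 and -0.07 m), for 0.1 s.
2. with the hole still in line, the thickest dowel is pushed up to the plate (within 2 mm) and stopped by it (y of dowel_thick in the frame of hole_plate between -0.008 and 0.008 m and x of dowel_thick in the frame of hole_plate between -0.067 and -0.055 m and linear speed of dowel_thick below 0.01 m/s), for 0.2 s.
3. the next dowel's front end is through the hole, at least 25 mm behind the plate's middle (x of dowel_middle in the frame of hole_plate between -0.035 and 0.06 m and y of dowel_middle in the frame of hole_plate between -0.005 and 0.005 m and z of dowel_middle in the frame of hole_plate between -0.006 and 0.006 m), for 0.1 s.
At the end, for the whole second after the job is handed in: 26 mm dowel at rest in the hole, centre 6 to 60 mm behind the plate's middle, within 5 mm sideways, 6 mm in height, 0.1 rad of the hole's axis; 36 mm dowel at rest in a groove in front of the plate; thin dowel, egg cup, ramekin within 20 mm of their starts (x of dowel_middle in the frame of hole_plate between 0.006 and 0.06 m and y of dowel_middle in the frame of hole_plate between -0.005 and 0.005 m and z of dowel_middle in the frame of hole_plate between -0.006 and 0.006 m and angle between the x axis of dowel_middle and the x axis of hole_plate, either way round below 0.1 rad and linear speed of each of dowel_middle, dowel_thick below 0.02 m/s and x of dowel_thick in the frame of gauge between -0.115 and -0.055 m and angle between the x axis of dowel_thick and the x axis of gauge, either way round below 0.1 rad and z of dowel_thick in the frame of gauge between 0.036 and 0.048 m and distance of each of dowel_thin, egg_cup, ramekin from where it was at the start of the episode below 0.02 m); the robot touches nothing.
It fails at once if the egg cup or the ramekin is knocked over (angle between any of egg_cup, ramekin's own z axis and vertical above 0.5 rad).
It fails at once if the thinnest dowel is moved by more than 20 mm (distance of dowel_thin from where it was at the start of the episode above 0.02 m).
It fails at once if the thickest dowel is hammered against the plate (over 40 N) (contact force between dowel_thick and hole_plate above 40 N).
It also fails if it takes over 72 s, if anything falls off the work surface, if the arm or the gripper's body presses on something with over 40 N, if the wrist force passes 120 N, or if a joint passes its speed limit or range.

## Robot

A 6-joint arm with a two-finger parallel gripper is mounted at the origin on the work surface. World frame = base frame: x ahead of the robot, y to its left, z up, the work surface at z = 0. Lengths are in m, angles in rad, forces in N, time in s.
With the tool pointing down it reaches from about 0.25 to 0.775 m from the base axis. Payload 4 kg.
Tool frame: the origin (TCP) lies midway between the tips of the shut fingers; the grasp point (between the pads) lies robot.tcp_to_grasp behind it (robot.tcp_to_grasp is the distance from the TCP to the grasp point, in m); y points along the fingers, x is the direction in which the jaws open and shut, and the axes are right-handed (so a half turn about y gives the same grasp; the last joint's range is limited). The gripper opens to 94 mm and grips with 3 to 60 N. Pads are 16 mm wide; open, the fingers measure 119 mm over their backs; the gripper's body (75 mm by 177 mm) begins 78 mm behind the grasp point.
Start: joints at [-1.337, 0.087, 1.371, -0, 1.684, -0.103], TCP at [0.182, -0.519, 0.206] pointing down, gripper open.
Joint ranges: [-3.1, 3.1], [-0.76, 2.03], [0.27, 2.55], [-1.08, 4.22], [0.17, 2.65], [-2.57, 2.57]. Speed limits (rad/s): [2.79, 2.79, 3.14, 3.14, 3.14, 3.14].

## Interface

Orientations are given as [roll, pitch, yaw] about the fixed x, y, z axes, in that order (R = Rz(yaw) Ry(pitch) Rx(roll)).
In Python, from bench import robot gives the robot as it stands.
- The arm moves only by the tool arm_command, never from a script. Its argument "series" is text: rows parted by semicolons, each of 7 numbers parted by spaces: the turn, a rotation vector about the tool's x, y, z in rad, then the shift along the tool's x, y, z in m, then the finger opening in m, from 0 to 0.094. A call has 1 to 12 rows; each row shifts and turns the pose as measured when the row begins, along the tool's axes as they then stand; what a row does not reach is not made up. A row lasts 1/10 s, in which the tool goes at most 50 mm and 8.59 degrees, less where a joint would pass 70% of its speed; a pose out of reach is approached as far as the arm can. A call with a gripper value outside its range is refused whole. The fingers move at their own pace and stop on an object; the grip force is fixed at half the most. Time passes only in rows, so rows that do not move let the fingers close. It gives the time, the measured TCP pose, the force and the opening at its end, in the units of the state.
- robot.get_obs(): the state, without advancing time (a new reading comes with each control period).
- robot.snapshot(name): name is "scene" or "top"; returns the picture (480x640x3 uint8, blue, green, red); there is no depth.
- robot.camera_params(name): a dict with "fx", "fy", "cx", "cy" (pixels), "extrinsics" (4x4, takes a point from camera to world coordinates). Camera axes: x right, y up, looking along -z (the intrinsics and any distortion apply to the point x, -y, -z); pixel columns grow to the right and rows downward; lengths in m; the calibration is good to about 2 mm. A picture is of the moment at which its call begins. camera_params takes no time and is no camera call.
- robot.close_job(): hands the job in, once; it reports no verdict.
Trained networks look in the newest picture that a camera, given by its name, has taken for a name from the list of things; names that differ only in an ending like _2 or _b are one class to them, and where a whole thing is asked for, a point or a joint stands for the part that bears it (a point fixed in the world has none). Each returns a list of dicts, best first, with "score" (0 to 1); they miss things now and then, are a little off and sometimes report something else, mostly with a low value. They report only what shows in the picture. A call takes as long as a camera call. They do not tell look-alikes from the thing itself.
- robot.spot_in(camera, target): "centre" ([x, y, z] in m, in the coordinates of the camera as it stood for that picture, good to about 4 mm: the middle of the surface that is visible of it).
The state is a dict: "time": time; "joint_positions": joint angles; "qvel": joint speeds; "joint_torque": joint torques, N m; "tool_pos": TCP position; "ee_rot": TCP orientation; "wrist_force": force on the tool from outside, world axes, zero at the start; "wrist_torque": the same for the moment, N m; "width": finger opening in m.
Only numpy, scipy, OpenCV 4.12 (cv2) and the standard library are available. Lean on these libraries where they do the work, as an engineer would, in place of code of your own. Each camera call takes 0.05 s, during which the arm holds its last target.

## Working session

There is one attempt and no reset: what is moved stays moved. The work goes in short steps, Python scripts to look and compute and a tool call to move; the robot and the scene stay as the last step left them, time stands still between calls to the robot, and variables do not carry over. Pictures are saved under pics/ and viewed, and the job is handed in when it is done.

Besides the shell and the picture viewer there is one more tool, called after ">>>" as name(argument=value, ...) on one line, values as JSON. arm_command: Moves the arm, as the interface text tells. Its arguments: {"type":"object","properties":{"series":{"type":"string"}},"required":["series"]}

```bash
mkdir -p pics; ls
python3 - <<'E'
from bench import robot
import cv2,numpy as np
o=robot.get_obs(); print({k:np.round(v,4).tolist() for k,v in o.items()}, robot.tcp_to_grasp)
for n in("scene","top"):
    cv2.imwrite(f"pics/{n}0.png",robot.snapshot(n)); p=robot.camera_params(n)
    print(n,p)
E
```

```text
pics
{'time': 0.0, 'joint_positions': [-1.3371, 0.0879, 1.3722, 0.0, 1.6836, -0.1031], 'qvel': [0.0022, -0.0021, -0.0002, -0.0017, -0.0015, 0.0014], 'joint_torque': [0.0005, -34.0185, -30.2425, 0.0717, 0.033, -0.0002], 'tool_pos': [0.1817, -0.5186, 0.2043], 'ee_rot': [-1.5706, 0.0022, -1.2339], 'wrist_force': [0.5888, 0.7418, 0.5582], 'wrist_torque': [0.0672, 0.0294, 0.0321], 'width': 0.0938} 0.0188
scene {'fx': 524.1512808432199, 'fy': 524.1512808432199, 'cx': 317.9429748734927, 'cy': 250.60970360572136, 'extrinsics': array([[ 3.70447208e-02, -8.23046345e-01,  5.66764857e-01,
         1.13414764e+00],
       [ 9.99209878e-01,  2.23356832e-02, -3.28745657e-02,
        -3.73295318e-04],
       [ 1.43982109e-02,  5.67534872e-01,  8.23223457e-01,
         9.76437124e-01],
       [ 0.00000000e+00,  0.00000000e+00,  0.00000000e+00,
         1.00000000e+00]])}
top {'fx': 559.3808293754481, 'fy': 559.3808293754481, 'cx': 330.03674569275967, 'cy': 239.40998607097518, 'extrinsics': array([[-1.38847467e-02,  9.91056259e-01, -1.32720400e-01,
         3.75086100e-01],
       [-9.99901732e-01, -1.40186089e-02, -7.41995846e-05,
         1.22121723e-02],
       [-1.93409134e-03,  1.32706328e-01,  9.91153515e-01,
         9.77874406e-01],
       [ 0.00000000e+00,  0.00000000e+00,  0.00000000e+00,
         1.00000000e+00]])}
```

View pics/scene0.png

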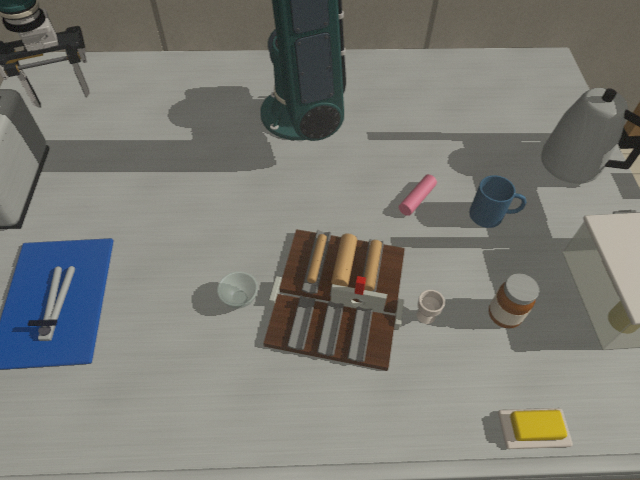

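View pics/top0.png

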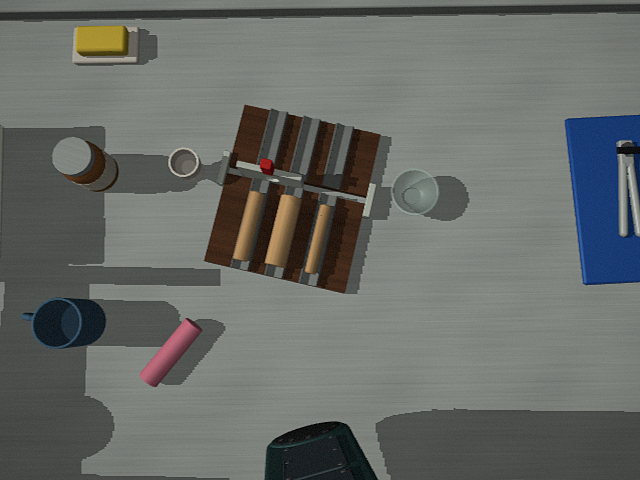

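```bash
cat > h.py <<'E'
import numpy as np, cv2
from bench import robot
def proj(n,P):
    p=robot.camera_params(n);E=p["extrinsics"];c=(np.atleast_2d(P)-E[:3,3])@E[:3,:3]
    return np.c_[p["fx"]*c[:,0]/-c[:,2]+p["cx"],p["cy"]-p["fy"]*c[:,1]/-c[:,2]]
def ray(n,uv,z):
    p=robot.camera_params(n);E=p["extrinsics"]
    d=E[:3,:3]@np.array([(uv[0]-p["cx"])/p["fx"],-(uv[1]-p["cy"])/p["fy"],-1]);o=E[:3,3]
    return o+d*(z-o[2])/d[2]
def world(n,c):
    E=robot.camera_params(n)["extrinsics"];return E[:3,:3]@np.array(c)+E[:3,3]
E
python3 - <<'E'
from h import *
for n in("top","scene"):
    robot.snapshot(n)
    for t in("handle","hole_plate","dowel_thick","dowel_middle","dowel_thin","gauge","egg_cup","ramekin"):
        for d in robot.spot_in(n,t): 
            w=world(n,d["centre"]); print(n,t,round(d["score"],2),w.round(3),proj(n,w)[0].round())
E
```

```text
top handle 0.66 [0.611 0.109 0.077] [271. 171.]
top handle 0.25 [0.502 0.032 0.04 ] [318. 239.]
top hole_plate 0.73 [0.609 0.11  0.076] [270. 172.]
top dowel_thick 0.95 [0.316 0.281 0.032] [170. 353.]
top dowel_thick 0.92 [0.515 0.089 0.054] [284. 231.]
top dowel_thick 0.74 [0.632 0.262 0.043] [184. 165.]
top dowel_middle 0.81 [0.525 0.15  0.046] [248. 226.]
top dowel_thin 0.83 [0.503 0.032 0.042] [319. 238.]
top gauge 0.59 [0.596 0.067 0.015] [298. 188.]
top egg_cup 0.67 [0.632 0.263 0.041] [183. 166.]
top ramekin 0.62 [ 0.587 -0.138  0.022] [416. 191.]
scene handle 0.83 [0.614 0.109 0.064] [356. 294.]
scene hole_plate 0.9 [0.617 0.108 0.062] [356. 296.]
scene dowel_thick 0.86 [0.528 0.094 0.056] [346. 261.]
scene dowel_thick 0.77 [0.329 0.277 0.031] [417. 195.]
scene dowel_middle 0.97 [0.532 0.151 0.044] [372. 265.]
scene gauge 0.76 [0.621 0.068 0.017] [335. 309.]
scene egg_cup 0.95 [0.628 0.257 0.048] [429. 302.]
scene ramekin 0.56 [ 0.57  -0.135  0.025] [237. 288.]
```

Run:
```python
import cv2
a=cv2.imread("pics/top0.png")[95:305,160:440]; cv2.imwrite("pics/topc.png",cv2.resize(a,None,fx=2.8,fy=2.8,interpolation=2))
a=cv2.imread("pics/scene0.png")[220:375,210:450]; cv2.imwrite("pics/scenec.png",cv2.resize(a,None,fx=3.3,fy=3.3,interpolation=2))
```

```text
(no output)
```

View pics/topc.png

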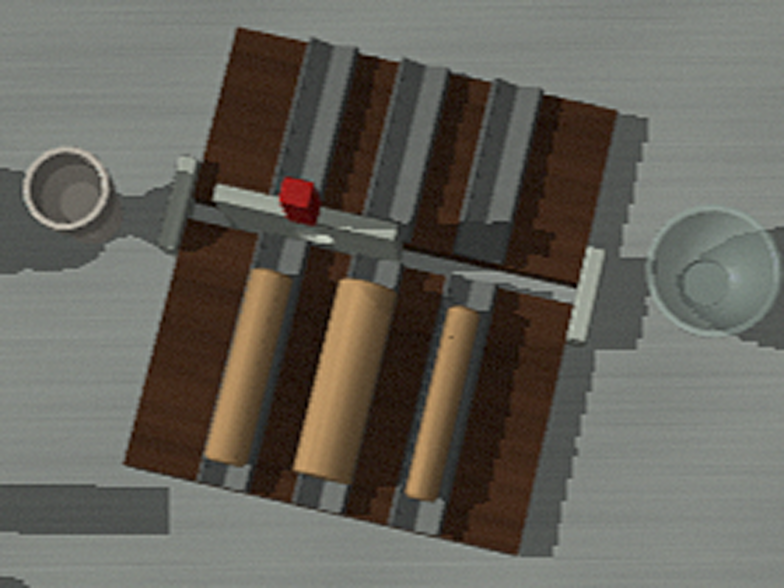

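View pics/scenec.png

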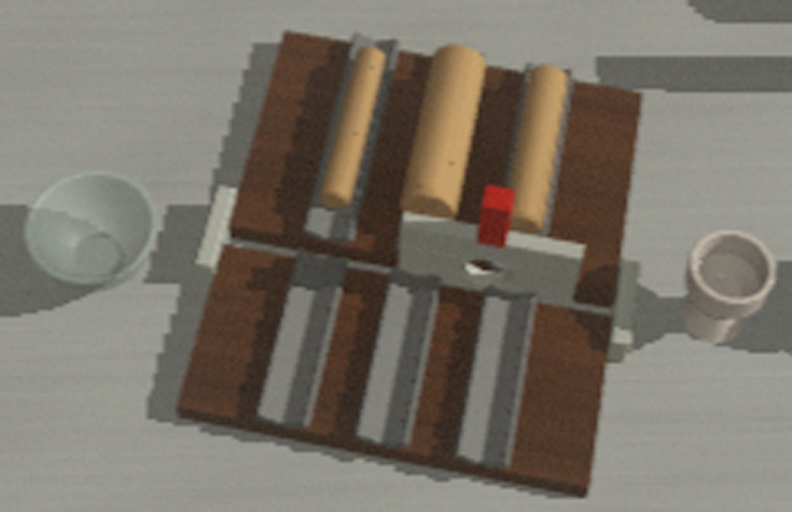

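```bash
cat > fit.py <<'E'
from h import *
from scipy.optimize import least_squares
G=lambda p,P:np.c_[p[0]+np.cos(p[2])*P[:,0]-np.sin(p[2])*P[:,1],p[1]+np.sin(p[2])*P[:,0]+np.cos(p[2])*P[:,1],P[:,2]]
ys=np.array([74,46,14,-14,-46,-74])/1000
far=np.c_[np.full(6,.122),ys,np.full(6,.0275)]; near=np.c_[np.full(6,-.167),ys,np.full(6,.0285)]
T=np.array([(312,40),(357,48),(403,60),(448,68),(497,82),(541,90),(198,482),(245,491),(292,502),(342,513),(389,524),(437,535)])/2.8+[160,95]
S=np.array([(510,467),(460,458),(410,447),(358,437),(312,430),(260,415)])/3.3+[210,220]
PT=np.r_[far,near]
ft=lambda p:(proj("top",G(p,PT))-T).ravel()
fs=lambda p:(proj("scene",G(p,far))-S).ravel()
if __name__=="__main__":
    for f in(ft,fs,lambda p:np.r_[ft(p),fs(p)]):
        r=least_squares(f,[.6,.08,-.2]);print(r.x.round(4),np.abs(r.fun).max().round(2))
    p=r.x
    inv=lambda w:(np.array([[np.cos(p[2]),np.sin(p[2])],[-np.sin(p[2]),np.cos(p[2])]])@(np.array(w)[:2]-p[:2])).round(4)
    t=lambda u,z:inv(ray("top",np.array(u)/2.8+[160,95],z))
    s=lambda u,z:inv(ray("scene",np.array(u)/3.3+[210,220],z))
    print("handle top (top cam)",t((297,185),.119),"scene",s((499,196),.119))
    print("plate far top corners top cam",t((217,187),.075),t((400,233),.075), "scene",s((402,218),.075),s((584,247),.075))
    print("thick ends",t((343,477),0.0419) ,t((322,477),.0419), "front",t((366,284),.055),s((432,205),.05))
    print("mid ends",t((227,464),.0363),"front",t((273,271),.045),s((530,222),.044))
    a=cv2.imread("pics/top0.png");b=cv2.imread("pics/scene0.png")
    for n,im in(("top",a),("scene",b)):
        for q in proj(n,G(p,np.r_[PT,[[0,0,.0]],[[-.1,0,.06],[-.1,.06,.05]]])): cv2.circle(im,tuple(int(round(v*8)) for v in q),8,(0,255,0),-1,16,3)
    cv2.imwrite("pics/fit.png",np.hstack([cv2.resize(a[95:305,160:440],None,fx=1.4,fy=1.4),cv2.resize(b[220:378,210:450],(390,294))]))
E
python3 fit.py
```

```text
[ 0.6015  0.0698 -0.2417] 1.14
[ 0.606   0.0747 -0.2447] 1.19
[ 0.6027  0.071  -0.2343] 2.54
handle top (top cam) [0.0039 0.0426] scene [0.     0.0446]
plate far top corners top cam [0.0032 0.0964] [-0.0004 -0.0157] scene [ 0.0001 -0.0111] [-0.0023  0.0994]
thick ends [-0.1461 -0.0126] [-0.1489 -0.0003] front [-0.0308 -0.0008] [-0.0278  0.0037]
mid ends [-0.1534  0.0581] front [-0.0334  0.0574] [-0.0317  0.0656]
```

>>> arm_command(series="0 0.145 0 0 0 0 0.05;0 0.145 0 0 0 0 0.05;0 0.145 0 0 0 0 0.05;0 0.145 0 0 0 0 0.05;0 0 0 -0.04 0 0.015 0.05;0 0 0 -0.04 0 0.015 0.05;0 0 0 -0.04 0 0.015 0.05;0 0 0 -0.04 0 0.015 0.05;0 0 0 0 0 0 0.05")

```text
time: 1.9
tool_pos: [0.284, -0.3772, 0.2045]
ee_rot: [-1.57, 0.001, -1.841]
wrist_force: [-1.4, -0.5, -0.5]
width: 0.0499
```

```bash
cat > g.py <<'E'
from h import *
from scipy.spatial.transform import Rotation as Ro
GP=np.array([0.6037,0.0722,-0.243])
def rep(tx=None,ty=None,tz=None,p=GP):
    "target TCP in gauge frame -> tool shift"
    o=robot.get_obs();R=Ro.from_euler("xyz",o["ee_rot"]).as_matrix();t=np.array(o["tool_pos"])
    c,s=np.cos(p[2]),np.sin(p[2]);Rg=np.array([[c,-s,0],[s,c,0],[0,0,1]])
    g=Rg.T@(t-[p[0],p[1],0])
    print("t",round(o["time"],2),"tcp",t.round(4),"gauge",g.round(4),"rot",np.round(o["ee_rot"],4),"w",round(o["width"],4),"F gauge",(Rg.T@np.array(o["wrist_force"])).round(2))
    Rt=Rg@np.array([[0,0,1],[-1,0,0],[0,-1,0]])  # tool z=gx, x=-gy, y=-gz
    print("turn",(Ro.from_matrix(R.T@Rt).as_rotvec()).round(4))
    if tx is not None:
        print("shift",(R.T@Rg@(np.array([tx,ty,tz])-g)).round(4))
E
python3 -c "
from g import *
rep(0,.043,.2)"
```

```text
t 1.9 tcp [ 0.284  -0.3772  0.2045] gauge [-0.2022 -0.5131  0.2045] rot [-1.5701e+00  9.0000e-04 -1.8413e+00] w 0.0499 F gauge [-1.28 -0.82 -0.47]
turn [-0.0007 -0.0275 -0.0009]
shift [-0.5614  0.0052  0.1869]
```

>>> arm_command(series="0 -0.027 0 -0.04 0 0.017 0.05;0 0 0 -0.045 0 0.017 0.05;0 0 0 -0.045 0 0.017 0.05;0 0 0 -0.045 0 0.017 0.05;0 0 0 -0.045 0 0.017 0.05;0 0 0 -0.045 0 0.017 0.05;0 0 0 -0.045 0 0.017 0.05;0 0 0 -0.045 0 0.017 0.05;0 0 0 -0.045 0 0.017 0.05;0 0 0 -0.045 0 0.017 0.05;0 0 0 -0.045 0 0.017 0.05;0 0 0 0 0 0 0.05")

```text
time: 3.1
tool_pos: [0.5985, 0.0587, 0.2024]
ee_rot: [-1.564, -0.008, -1.825]
wrist_force: [-0.7, -0.4, -0.9]
width: 0.0501
```

```bash
python3 -c "
from g import *
rep(0.002,.043,.12)"
```

```text
t 3.1 tcp [0.5985 0.0587 0.2024] gauge [-0.0018 -0.0143  0.2024] rot [-1.5641 -0.008  -1.8246] w 0.0501 F gauge [-0.53 -0.59 -0.94]
turn [-0.0066 -0.0108  0.008 ]
shift [-0.058   0.0819  0.0026]
```

>>> arm_command(series="-0.006 -0.011 0.008 -0.03 0 0.001 0.05;0 0 0 -0.028 0 0 0.05;0 0 0 0 0.03 0 0.05;0 0 0 0 0.02 0 0.05")

```text
time: 3.5
tool_pos: [0.618, 0.1124, 0.1538]
ee_rot: [-1.563, -0.001, -1.815]
wrist_force: [-0.1, -0.8, -0.4]
width: 0.0496
```

```bash
python3 -c "
from g import *
rep(0.002,.043,.085)
for n in ('top','scene'): cv2.imwrite('pics/'+n+'1.png',robot.snapshot(n))
a=cv2.imread('pics/top1.png')[95:305,160:440];b=cv2.imread('pics/scene1.png')[210:378,210:450]
cv2.imwrite('pics/c1.png',np.hstack([cv2.resize(a,(400,300)),cv2.resize(b,(400,300))]))
"
```

```text
t 3.5 tcp [0.618  0.1124 0.1538] gauge [0.0042 0.0425 0.1538] rot [-1.5629e+00 -1.2000e-03 -1.8148e+00] w 0.0496 F gauge [ 0.1  -0.77 -0.43]
turn [-0.0079 -0.001   0.0012]
shift [-0.0006  0.0688 -0.0027]
```

View pics/c1.png

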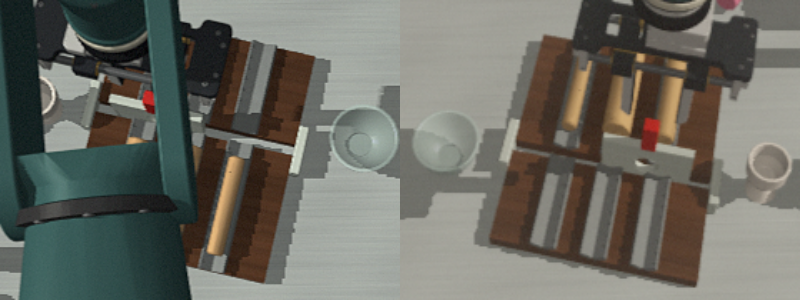

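>>> arm_command(series="-0.008 0 0 0 0.03 -0.001 0.05;0 0 0 0 0.025 -0.001 0.05;0 0 0 0 0.013 0 0.05;0 0 0 0 0 0 0.04;0 0 0 0 0 0 0.03")

```text
time: 4.1
tool_pos: [0.6182, 0.1068, 0.0895]
ee_rot: [-1.566, -0.001, -1.821]
wrist_force: [-0.7, 0.3, -0.3]
width: 0.0375
```

```bash
python3 -c "
from g import *
rep(0.002,.043,.085)
for n in ('top','scene'): cv2.imwrite('pics/'+n+'2.png',robot.snapshot(n))
b=cv2.imread('pics/scene2.png')[210:378,210:450]
cv2.imwrite('pics/c2.png',cv2.resize(b,(800,560)))
"
```

```text
t 4.1 tcp [0.6182 0.1068 0.0895] gauge [0.0058 0.0371 0.0895] rot [-1.5657e+00 -1.3000e-03 -1.8212e+00] w 0.0375 F gauge [-0.78  0.13 -0.29]
turn [-0.0051 -0.0074  0.0013]
shift [-0.0059  0.0045 -0.0038]
```

View pics/c2.png

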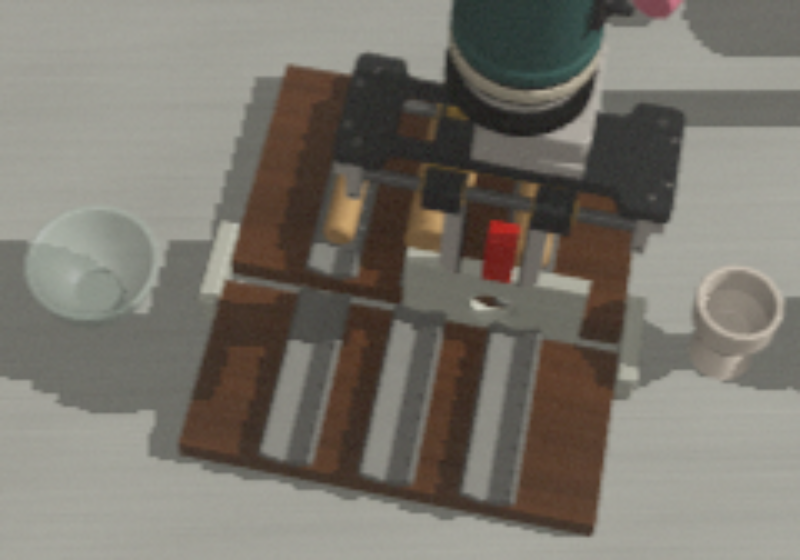

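>>> arm_command(series="0 0 0 0 0 -0.003 0.03;0 0 0 0 0 0 0.02;0 0 0 0 0 0 0.01;0 0 0 0 0 0 0.01;0 0 0 0 0 0 0.01")

```text
time: 4.7
tool_pos: [0.617, 0.1086, 0.0931]
ee_rot: [-1.56, 0.001, -1.82]
wrist_force: [0.9, 0.6, -1.3]
width: 0.0177
```

```bash
python3 -c "
from g import *
rep(0.002,0,.088)
for n in ('top','scene'): cv2.imwrite('pics/'+n+'3.png',robot.snapshot(n))
b=cv2.imread('pics/scene3.png')[210:378,210:450]
cv2.imwrite('pics/c3.png',cv2.resize(b,(800,560)))
"
```

```text
t 4.7 tcp [0.617  0.1086 0.0931] gauge [0.0041 0.0385 0.0931] rot [-1.5597e+00  1.3000e-03 -1.8198e+00] w 0.0177 F gauge [ 0.72  0.76 -1.33]
turn [-0.0111 -0.006  -0.0012]
shift [ 0.0386  0.005  -0.0019]
```

View pics/c3.png

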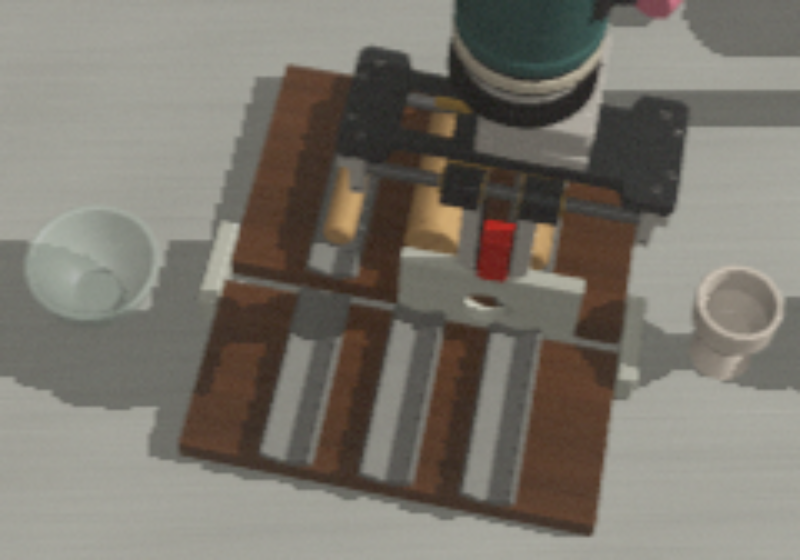

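>>> arm_command(series="0 0 0 0.011 0 0 0.01;0 0 0 0.011 0 0 0.01;0 0 0 0.01 0 0 0.01;0 0 0 0.01 0 0 0.01;0 0 0 0 0 0 0.01")

```text
time: 5.3
tool_pos: [0.6062, 0.0643, 0.0931]
ee_rot: [-1.559, 0.002, -1.82]
wrist_force: [-0.3, -0.1, -0.9]
width: 0.0179
```

```bash
python3 -c "
from g import *
rep(0.002,0,.088)
for n in ('top','scene'): cv2.imwrite('pics/'+n+'4.png',robot.snapshot(n))
b=cv2.imread('pics/scene4.png')[220:375,210:450]
cv2.imwrite('pics/c4.png',cv2.resize(b,None,fx=3.3,fy=3.3,interpolation=2))
"
```

```text
t 5.3 tcp [0.6062 0.0643 0.0931] gauge [ 0.0043 -0.007   0.0931] rot [-1.5586  0.0019 -1.8201] w 0.0179 F gauge [-0.24 -0.2  -0.86]
turn [-0.0122 -0.0063 -0.0019]
shift [-0.007   0.0051 -0.0024]
```

View pics/c4.png

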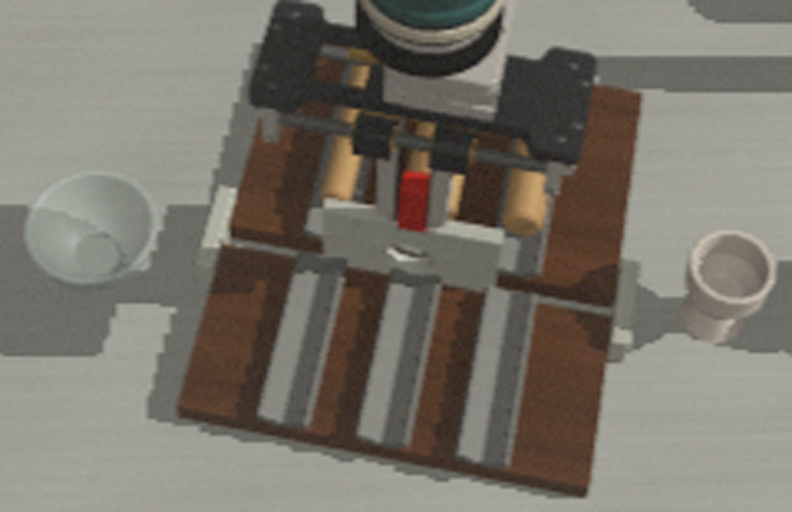

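```bash
cat > hole.py <<'E'
from fit import *
pt=least_squares(ft,[.6,.08,-.242]).x; ps=least_squares(fs,[.6,.08,-.242]).x
def inv(p,w): return (np.array([[np.cos(p[2]),np.sin(p[2])],[-np.sin(p[2]),np.cos(p[2])]])@(np.array(w)[:2]-p[:2])).round(4)
s=lambda u,z:inv(ps,ray("scene",np.array(u)/3.3+[210,220],z))
t=lambda u,z:inv(pt,ray("top",np.array(u)/2.8+[160,95],z))
E
python3 - <<'E'
from hole import *
print("before: corners",s((402,218),.075),s((584,247),.075),"handle",s((499,196),.119),"top",t((217,187),.075),t((400,233),.075),t((297,185),.119))
print("after: corners",s((322,204),.075),s((502,238),.075),"handle",s((415,180),.119),"bot corners",s((322,247),.01),s((496,287),.01))
print(s((388,282),.0275),s((438,288),.0275))
# predicted hole outline (far face) for y=0,-3,3
for y in(-.004,0,.004):
    a=np.linspace(0,2*np.pi,8,endpoint=False)
    P=G(ps,np.c_[np.full(8,.005),y+.015*np.cos(a),.0366+.015*np.sin(a)])
    print(y,((proj("scene",P)-[210,220])*3.3).round().tolist())
    P=G(ps,np.array([[0,y+k,.119] for k in(-.009,.009)]+[[.005,y+k,.075] for k in(-.055,.055)]));print((((proj("scene",P)-[210,220])*3.3)).round().tolist())
E
python3 -c "
import cv2
b=cv2.imread('pics/scene4.png')[265:315,300:370]
cv2.imwrite('pics/c4b.png',cv2.resize(b,None,fx=11,fy=11,interpolation=2))"
```

```text
before: corners [-0.002  -0.0155] [-0.0057  0.095 ] handle [-0.0027  0.0402] top [0.0033 0.0979] [ 0.0006 -0.0143] [0.0044 0.0441]
after: corners [-0.0013 -0.0649] [-0.0012  0.0459] handle [-0.003  -0.0096] bot corners [-0.0083 -0.0666] [-0.0035  0.0472]
[ 0.0171 -0.0189] [0.0146 0.0123]
-0.004 [[440.0, 267.0], [433.0, 257.0], [417.0, 251.0], [400.0, 251.0], [392.0, 258.0], [398.0, 268.0], [415.0, 274.0], [432.0, 274.0]]
[[408.0, 183.0], [439.0, 189.0], [329.0, 215.0], [509.0, 248.0]]
0 [[446.0, 268.0], [440.0, 259.0], [423.0, 252.0], [406.0, 252.0], [398.0, 259.0], [405.0, 269.0], [421.0, 276.0], [438.0, 275.0]]
[[415.0, 184.0], [445.0, 190.0], [336.0, 216.0], [515.0, 250.0]]
0.004 [[452.0, 270.0], [446.0, 260.0], [430.0, 253.0], [412.0, 253.0], [405.0, 261.0], [411.0, 270.0], [427.0, 277.0], [444.0, 277.0]]
[[422.0, 186.0], [452.0, 191.0], [342.0, 217.0], [522.0, 251.0]]
```

View pics/c4b.png

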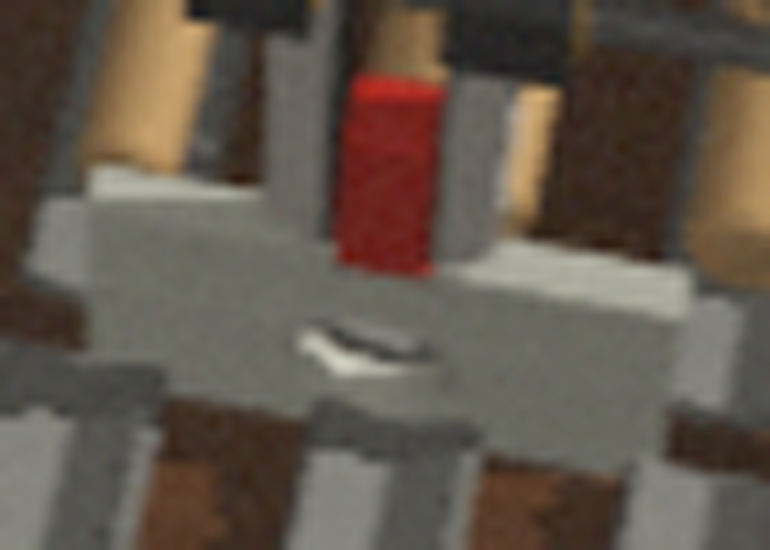

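>>> arm_command(series="0 0 0 -0.004 0 0 0.01;0 0 0 -0.003 0 0 0.01;0 0 0 0 0 0 0.01")

```text
time: 5.7
tool_pos: [0.6079, 0.0713, 0.0931]
ee_rot: [-1.559, -0.0, -1.82]
wrist_force: [0.7, -1.2, -0.9]
width: 0.0175
```

```bash
python3 -c "
from g import *
rep(0.002,0,.088)
for n in ('top','scene'): cv2.imwrite('pics/'+n+'5.png',robot.snapshot(n))
b=cv2.imread('pics/scene5.png')[265:365,290:370]
cv2.imwrite('pics/c5.png',cv2.resize(b,None,fx=6,fy=6,interpolation=2))
b=cv2.imread('pics/scene0.png')[225:365,265:410]
cv2.imwrite('pics/c0.png',cv2.resize(b,None,fx=4,fy=4,interpolation=2))
b=cv2.imread('pics/top5.png')[95:305,200:400]
cv2.imwrite('pics/t5.png',cv2.resize(b,None,fx=2.8,fy=2.8,interpolation=2))
"
```

```text
t 5.7 tcp [0.6079 0.0713 0.0931] gauge [0.0043 0.0002 0.0931] rot [-1.5591e+00 -1.0000e-04 -1.8199e+00] w 0.0175 F gauge [ 0.98 -1.03 -0.9 ]
turn [-0.0116 -0.0061  0.0002]
shift [ 0.0002  0.005  -0.0023]
```

View pics/c5.png

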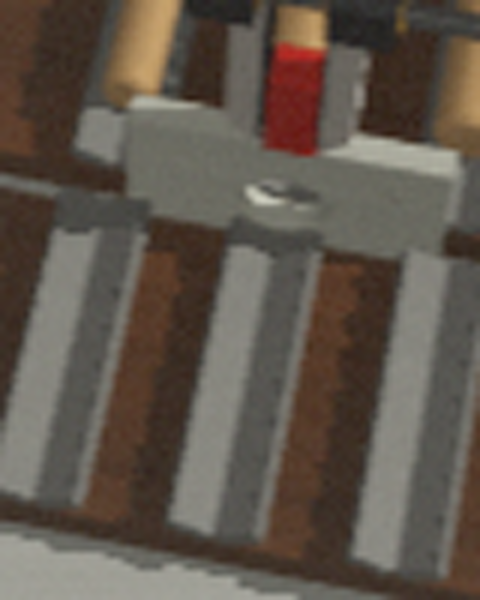

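View pics/t5.png

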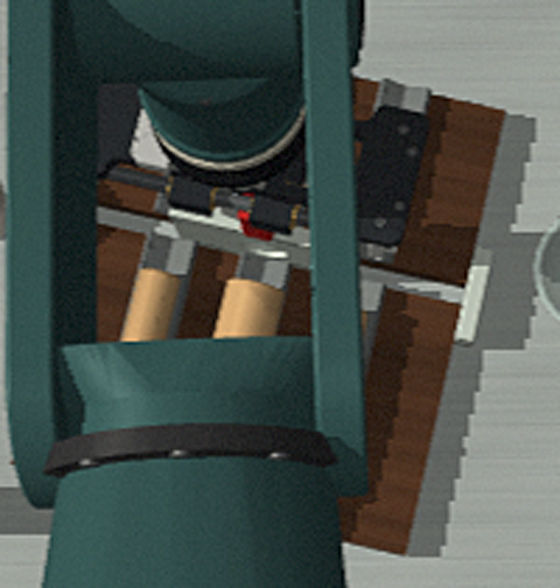

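View pics/c0.png

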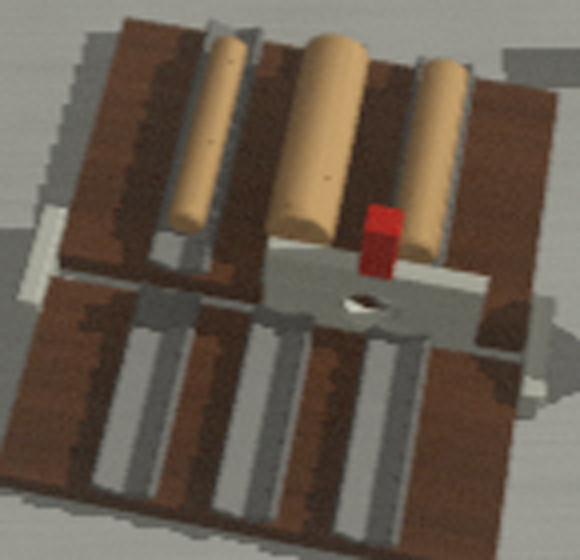

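```bash
cat > lines.py <<'E'
from h import *
from scipy.optimize import least_squares
Sl={-.06:[(40,500),(103,232)],0:[(217,535),(268,248)],.06:[(400,570),(447,258)]}
Tl={.06:[(333,45),(303,185)],0:[(425,66),(390,215)],-.06:[(519,88),(484,225)]}
def fitl(n,L,sc,off):
    pts=[(y,ray(n,np.array(u)/sc+off,.021)[:2]) for y in L for u in L[y]]
    f=lambda q:[-np.sin(q[1])*w[0]+np.cos(q[1])*w[1]-q[0]-y for y,w in pts]
    r=least_squares(f,[.2,-.24]);return r.x,(r.fun*1000).round(1)
def yg(q,w): return -np.sin(q[1])*w[0]+np.cos(q[1])*w[1]-q[0]
qs,e1=fitl("scene",Sl,6,[290,265]);qt,e2=fitl("top",Tl,2.8,[160,95])
if __name__=="__main__":
    print(qs,e1,qt,e2)
    S5=lambda u,z:round(1000*yg(qs,ray("scene",np.array(u)/6+[290,265],z)),1)
    print("hole now scene: corners",S5((130,110),.075),S5((450,175),.075),"bot",S5((130,200),.0),S5((443,255),.01),"handle top near edge",S5((272,42),.119),S5((325,48),.119),"handle base",S5((266,150),.075),S5((317,156),.075),"hole",S5((247,185),.0366),S5((320,200),.0366))
    T0=lambda u,z:round(1000*yg(qt,ray("top",np.array(u)/2.8+[160,95],z)),1)
    print("top before: corners",T0((215,187),.075),T0((400,233),.075),"handle",T0((280,186),.119),T0((314,192),.119))
    S0=lambda u,z:round(1000*yg(qs,ray("scene",np.array(u)/4+[265,225],z)),1)
    print("scene before: corners",S0((265,248),.075),S0((490,290),.075),S0((366,207),.119),S0((404,212),.119))
    o=robot.get_obs()["tool_pos"];print("tcp",yg(qs,o),yg(qt,o))
E
python3 lines.py
```

```text
[ 0.20083146 -0.21889472] [ 0.6  1.7 -0.4 -1.4 -0.3 -0.3] [ 0.20591179 -0.23211547] [ 0.6 -1.9  0.4  0.4 -1.   1.5]
hole now scene: corners -52.5 55.8 bot -53.6 58.4 handle top near edge -7.6 9.6 handle base -5.4 11.6 hole -11.7 13.8
top before: corners 99.4 -13.9 handle 53.6 34.1
scene before: corners -12.5 100.4 34.2 52.5
tcp 0.0008012459246961035 0.0033434977908618213
```

>>> arm_command(series="0 0 0 0.002 0 0 0.01;0 0 0 0 0 0 0.01;0 0 0 0 0 0 0.04;0 0 0 0 0 0 0.05;0 0 0 0 0 0 0.05")

```text
time: 6.3
tool_pos: [0.6076, 0.0709, 0.0935]
ee_rot: [-1.559, 0.002, -1.819]
wrist_force: [-0.4, 0.6, 0.8]
width: 0.0385
```

```bash
python3 -c "
from g import *
rep(-.18,0,.17)
b=robot.snapshot('scene')[265:365,290:370]
cv2.imwrite('pics/c6.png',cv2.resize(b,None,fx=6,fy=6,interpolation=2))
"
```

```text
t 6.3 tcp [0.6076 0.0709 0.0935] gauge [ 0.0041 -0.0003  0.0935] rot [-1.5589  0.0022 -1.8189] w 0.0385 F gauge [-0.53  0.46  0.78]
turn [-0.0119 -0.0051 -0.0022]
shift [ 0.0004 -0.0786 -0.1832]
```

View pics/c6.png

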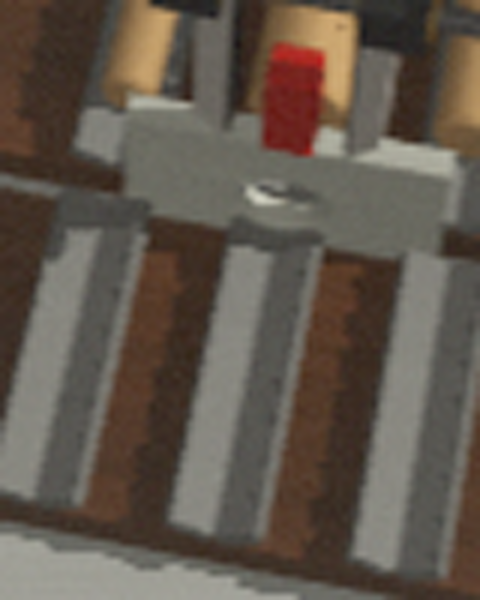

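>>> arm_command(series="0 0 0 0 -0.04 0 0.05;0 0 0 0 -0.04 0 0.05;-0.012 -0.005 0 0 0 -0.045 0.02;0 0 0 0 0 -0.045 0;0 0 0 0 0 -0.045 0;0 0 0 0 0 -0.045 0;0 0 0 0 0 0 0")

```text
time: 7.05
tool_pos: [0.4267, 0.1156, 0.1752]
ee_rot: [-1.574, 0.004, -1.816]
wrist_force: [-0.2, -0.3, 0.2]
width: 0.0129
```

```bash
python3 -c "
from g import *
rep(-.182,0,.044)
for n in ('top','scene'): cv2.imwrite('pics/'+n+'7.png',robot.snapshot(n))
b=cv2.imread('pics/scene7.png')[210:365,270:410]
a=cv2.imread('pics/top7.png')[95:305,160:440]
cv2.imwrite('pics/c7.png',np.hstack([cv2.resize(b,(420,465),interpolation=2),cv2.resize(a,(380,465))]))
"
```

```text
t 7.05 tcp [0.4267 0.1156 0.1752] gauge [-0.1823 -0.0004  0.1752] rot [-1.5735  0.0037 -1.8159] w 0.0129 F gauge [-0.16 -0.37  0.19]
turn [ 0.0027 -0.0021 -0.0037]
shift [1.000e-04 1.312e-01 6.000e-04]
```

View pics/c7.png

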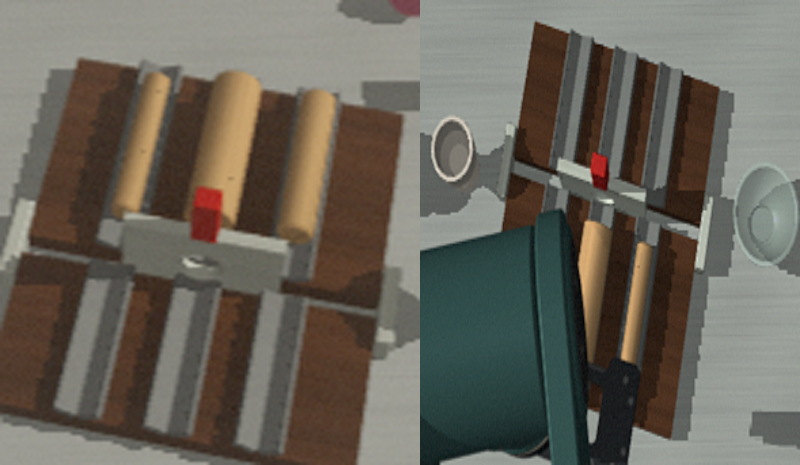

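>>> arm_command(series="0 0 0 0 0.044 0 0;0 0 0 0 0.044 0 0;0 0 0 0 0.04 0 0;0 0 0 0 0 0 0")

```text
time: 7.55
tool_pos: [0.4405, 0.1145, 0.0482]
ee_rot: [-1.558, 0.008, -1.82]
wrist_force: [-1.0, 0.4, 0.5]
width: 0.0004
```

```bash
python3 -c "
from g import *
rep(-.165,0,.044)
b=robot.snapshot('scene')[210:365,270:410]
cv2.imwrite('pics/c8.png',cv2.resize(b,None,fx=4,fy=4,interpolation=2))
"
```

```text
t 7.55 tcp [0.4405 0.1145 0.0482] gauge [-0.1686  0.0018  0.0482] rot [-1.5578  0.0078 -1.82  ] w 0.0004 F gauge [-1.01  0.13  0.49]
turn [-0.013  -0.0063 -0.0077]
shift [0.0018 0.0043 0.0036]
```

View pics/c8.png

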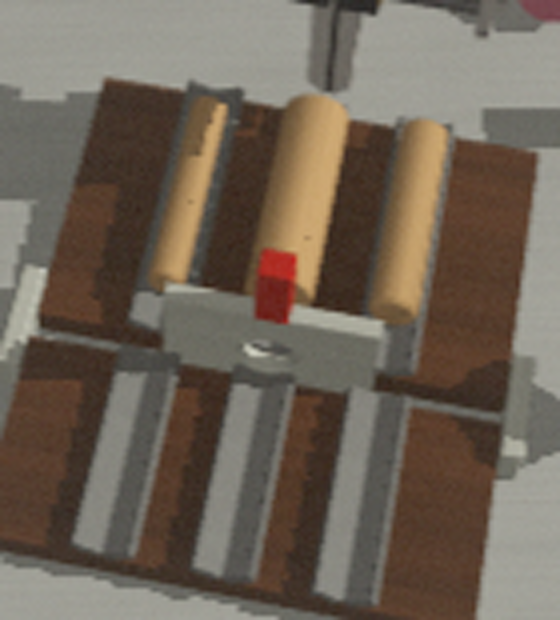

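>>> arm_command(series="-0.013 -0.006 -0.008 0.001 0.002 0.003 0;0 0 0 0 0.001 0.003 0;0 0 0 0 0 0.003 0;0 0 0 0 0 0.003 0;0 0 0 0 0 0.003 0;0 0 0 0 0 0.003 0")

```text
time: 8.2
tool_pos: [0.4698, 0.1095, 0.0579]
ee_rot: [-1.552, 0.007, -1.815]
wrist_force: [-0.5, 0.6, -0.3]
width: 0.0002
```

```bash
python3 -c "
from g import *
rep(-.145,0,.044)
b=robot.snapshot('scene')[210:365,270:410]
cv2.imwrite('pics/c9.png',cv2.resize(b,None,fx=4,fy=4,interpolation=2))
"
```

```text
t 8.2 tcp [0.4698 0.1095 0.0579] gauge [-0.1389  0.0039  0.0579] rot [-1.5519  0.0068 -1.8146] w 0.0002 F gauge [-0.6   0.48 -0.28]
turn [-0.0189 -0.0009 -0.0068]
shift [ 0.004   0.0137 -0.0064]
```

View pics/c9.png

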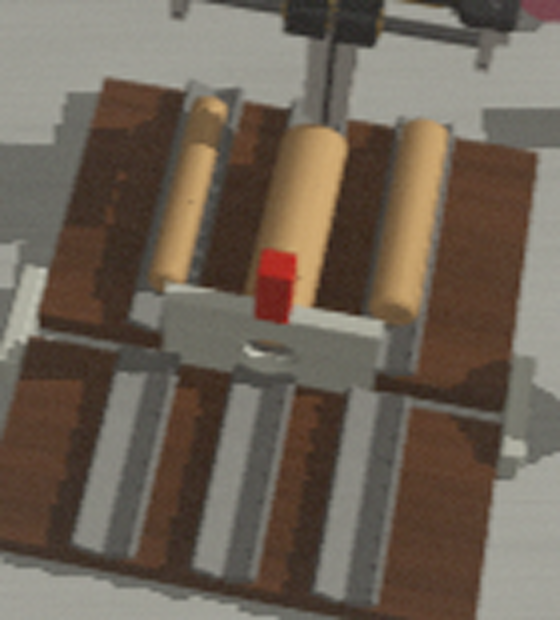

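>>> arm_command(series="0 0 0 0 0 -0.012 0;0 0 0 0 0 0 0")

```text
time: 8.45
tool_pos: [0.4582, 0.1123, 0.0579]
ee_rot: [-1.551, 0.007, -1.815]
wrist_force: [-0.5, 0.5, -0.9]
width: 0.0005
```

```bash
python3 -c "
from g import *
rep(-.15,0,.042)"
```

```text
t 8.45 tcp [0.4582 0.1123 0.0579] gauge [-0.1509  0.0039  0.0579] rot [-1.5508  0.007  -1.8151] w 0.0005 F gauge [-0.58  0.39 -0.92]
turn [-0.02   -0.0014 -0.007 ]
shift [0.004  0.0159 0.0006]
```

>>> arm_command(series="0 0 0 0 0 0 0;0 0 0 0 0 0 0")

```text
time: 8.65
tool_pos: [0.4577, 0.1125, 0.0582]
ee_rot: [-1.55, 0.007, -1.814]
wrist_force: [-0.4, -0.2, -0.5]
width: 0.0005
```

```bash
python3 -c "
from g import *
rep(-.15,0,.042)"
```

```text
t 8.65 tcp [0.4577 0.1125 0.0582] gauge [-0.1515  0.004   0.0582] rot [-1.55    0.0072 -1.8144] w 0.0005 F gauge [-0.35 -0.26 -0.45]
turn [-0.0208 -0.0007 -0.0072]
shift [0.0041 0.0162 0.0011]
```

>>> arm_command(series="-0.02 0 -0.007 0 0 0 0;0 0 0 0 0 0 0")

```text
time: 8.85
tool_pos: [0.4576, 0.1126, 0.0583]
ee_rot: [-1.571, -0.0, -1.814]
wrist_force: [-1.7, 0.2, 0.3]
width: 0.0006
```

```bash
python3 -c "
from g import *
rep(-.151,0,.042)"
```

```text
t 8.85 tcp [0.4576 0.1126 0.0583] gauge [-0.1516  0.004   0.0583] rot [-1.5711e+00 -3.0000e-04 -1.8143e+00] w 0.0006 F gauge [-1.67 -0.24  0.27]
turn [ 0.0003 -0.0005  0.0003]
shift [0.004  0.0163 0.0006]
```

>>> arm_command(series="0 0 0 0.004 0.008 0 0;0 0 0 0 0.008 0 0")

```text
time: 9.05
tool_pos: [0.4579, 0.1085, 0.0424]
ee_rot: [-1.569, 0.0, -1.814]
wrist_force: [-0.9, 0.9, 0.3]
width: 0.0002
```

```bash
python3 -c "
from g import *
rep(-.151,0,.042)"
```

```text
t 9.05 tcp [0.4579 0.1085 0.0424] gauge [-0.1503  0.0002  0.0424] rot [-1.5688e+00  4.0000e-04 -1.8142e+00] w 0.0002 F gauge [-1.14  0.67  0.33]
turn [-0.002  -0.0004 -0.0004]
shift [ 0.0002  0.0004 -0.0007]
```

>>> arm_command(series="0 0 0 0 0 0.003 0;0 0 0 0 0 0.003 0;0 0 0 0 0 0.003 0")

```text
time: 9.35
tool_pos: [0.4653, 0.1058, 0.0397]
ee_rot: [-1.573, -0.001, -1.814]
wrist_force: [1.0, -1.2, -0.1]
width: 0.0004
```

```bash
python3 -c "
from g import *
rep(-.139,0,.042)
b=robot.snapshot('scene')[210:365,270:410]
cv2.imwrite('pics/c10.png',cv2.resize(b,None,fx=4,fy=4,interpolation=2))
"
```

```text
t 9.35 tcp [0.4653 0.1058 0.0397] gauge [-0.1424 -0.0007  0.0397] rot [-1.5732e+00 -1.2000e-03 -1.8145e+00] w 0.0004 F gauge [ 1.28 -0.89 -0.1 ]
turn [ 0.0024 -0.0007  0.0012]
shift [-0.0007 -0.0023  0.0034]
```

View pics/c10.png

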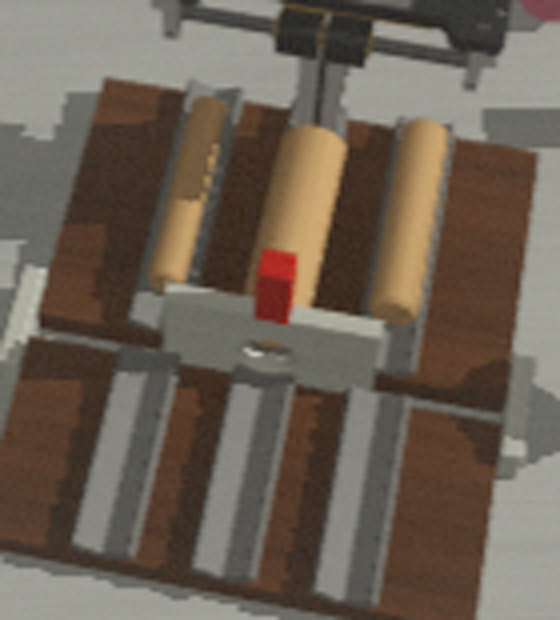

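>>> arm_command(series="0.002 0 0 0 -0.001 0.002 0;0 0 0 0 -0.001 0.002 0;0 0 0 0 0 0.002 0;0 0 0 0 0 0.002 0")

```text
time: 9.8
tool_pos: [0.4713, 0.1041, 0.0422]
ee_rot: [-1.578, -0.002, -1.815]
wrist_force: [-8.0, 1.5, 5.7]
width: 0.0001
```

```bash
python3 -c "
from g import *
rep(-.139,0,.042)"
```

```text
t 9.8 tcp [0.4713 0.1041 0.0422] gauge [-0.1362 -0.0009  0.0422] rot [-1.5779 -0.002  -1.8147] w 0.0001 F gauge [-8.12 -0.46  5.72]
turn [ 0.0071 -0.0009  0.002 ]
shift [-0.0009  0.0002 -0.0028]
```

```bash
python3 -c "
from g import *
b=robot.snapshot('scene')[210:365,270:410]
cv2.imwrite('pics/c11.png',cv2.resize(b,None,fx=4,fy=4,interpolation=2))
a=robot.snapshot('top')[95:305,160:440]
cv2.imwrite('pics/t11.png',cv2.resize(a,None,fx=2.8,fy=2.8,interpolation=2))
rep()
"
```

```text
t 9.9 tcp [0.4713 0.1041 0.0422] gauge [-0.1362 -0.0009  0.0422] rot [-1.5779 -0.002  -1.8147] w 0.0003 F gauge [-6.35 -0.69  4.47]
turn [ 0.0071 -0.0009  0.002 ]
```

View pics/c11.png

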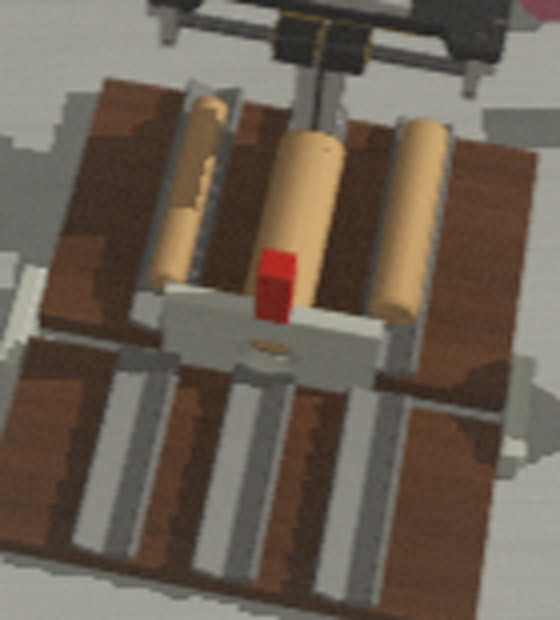

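View pics/t11.png

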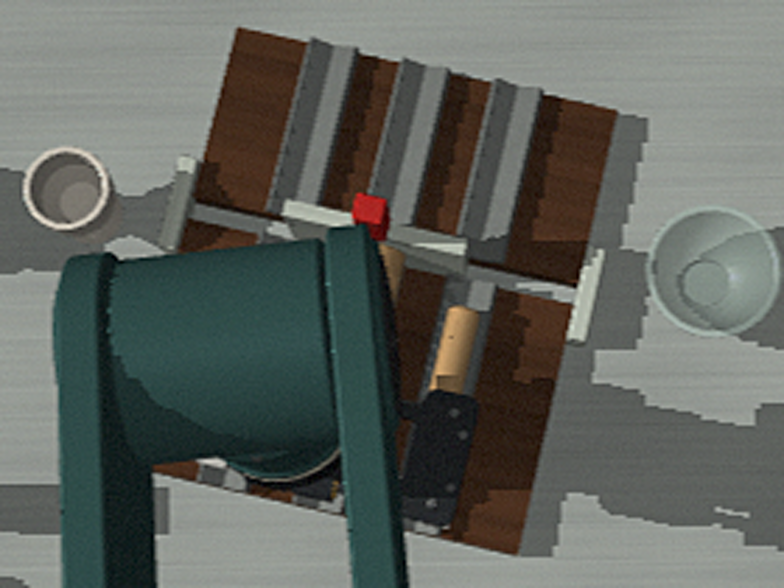

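>>> arm_command(series="0 0 0 0 0 0.001 0;0 0 0 0 0 0 0;0 0 0 0 0 0 0;0 0 0 0 0 0 0")

```text
time: 10.3
tool_pos: [0.4712, 0.1041, 0.0422]
ee_rot: [-1.58, -0.002, -1.814]
wrist_force: [-2.8, 0.4, 1.1]
width: 0.0005
```

```bash
python3 -c "
from g import *
rep(-.139,0,.042)"
```

```text
t 10.3 tcp [0.4712 0.1041 0.0422] gauge [-0.1363 -0.0009  0.0422] rot [-1.5803 -0.0024 -1.8143] w 0.0005 F gauge [-2.82 -0.24  1.13]
turn [ 0.0096 -0.0005  0.0024]
shift [-0.0009  0.0002 -0.0027]
```

>>> arm_command(series="0 0 0 0 0 -0.02 0;0 0 0 0 -0.045 0 0.02;0 0 0 0 -0.045 0 0.05;0 0 0 0 -0.03 0 0.05;0 0 0 0 0 0 0.05")

```text
time: 10.8
tool_pos: [0.4494, 0.1078, 0.1593]
ee_rot: [-1.586, -0.007, -1.815]
wrist_force: [1.1, 0.3, -0.0]
width: 0.029
```

```bash
python3 -c "
from g import *
rep(0.001,-.0,.165)
for n in ('top','scene'): cv2.imwrite('pics/'+n+'12.png',robot.snapshot(n))
b=cv2.imread('pics/scene12.png')[225:365,265:410]
cv2.imwrite('pics/c12.png',cv2.resize(b,None,fx=4,fy=4,interpolation=2))
b=cv2.imread('pics/top12.png')[95:245,200:400]
cv2.imwrite('pics/t12.png',cv2.resize(b,None,fx=4,fy=4,interpolation=2))
"
```

```text
t 10.8 tcp [0.4494 0.1078 0.1593] gauge [-0.1583 -0.0025  0.1593] rot [-1.5864 -0.0066 -1.8148] w 0.029 F gauge [ 0.96  0.59 -0.02]
turn [ 0.0156 -0.001   0.0066]
shift [-0.0027 -0.0082  0.1592]
```

View pics/c12.png

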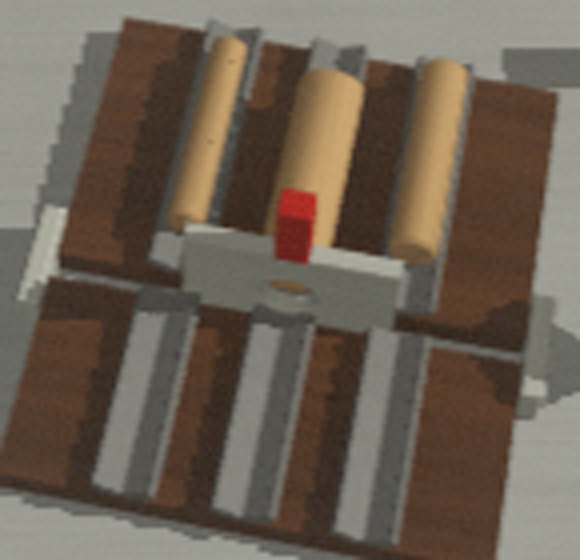

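View pics/t12.png

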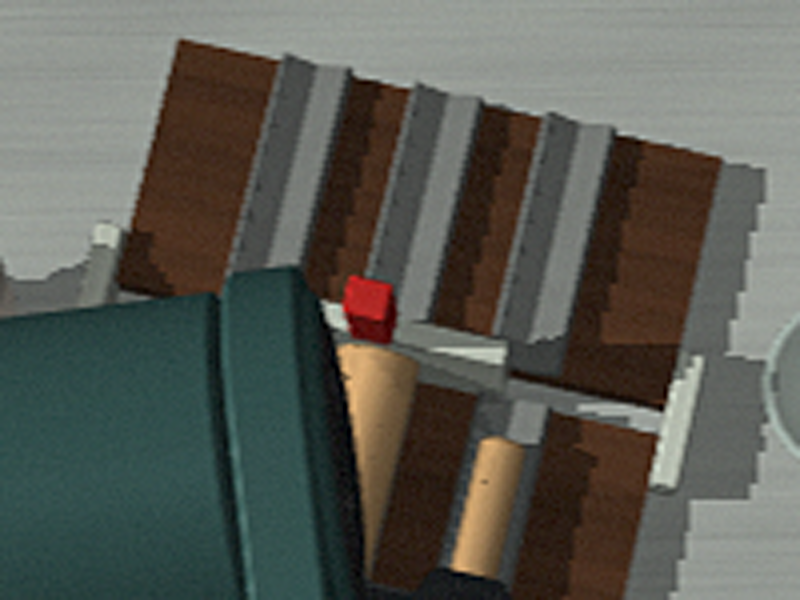

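Run:
```python
import lines as L
from lines import *
qs,e=fitl("scene",{-.06:[(127,490),(162,312)],0:[(250,512),(283,325)],.06:[(372,535),(403,335)]},4,[265,225]);print(qs,e)
qt,e=fitl("top",{.06:[(317,65),(275,262)],0:[(448,97),(405,300)],-.06:[(578,124),(530,335)]},4,[200,95]);print(qt,e)
S=lambda u,z:round(1000*yg(qs,ray("scene",np.array(u)/4+[265,225],z)),1)
T=lambda u,z:round(1000*yg(qt,ray("top",np.array(u)/4+[200,95],z)),1)
print("corners",S((185,238),.075),S((403,276),.075),"handle top",S((278,197),.119),S((315,203),.119),"base",S((276,254),.075),S((309,261),.075),"hole",S((268,283),.0366),S((316,293),.0366))
print("dowelmid front",S((393,250),.0363),S((435,258),.0363),"thick rear",S((303,77),.0419),S((363,85),.0419))
print("T handle top",T((346,290),.119),T((396,298),.119),"corner",T((507,352),.075),"thick",T((337,350),.0419),T((417,360),.0419),"thin",T((478,440),.033),T((524,445),.033))
o=robot.get_obs()["tool_pos"];print("tcp",yg(qs,o),yg(qt,o))
```

```text
[ 0.19698177 -0.21148322] [-0.9 -2.5  0.4  0.3  0.6  2. ]
[ 0.19604149 -0.21776131] [-0.1 -1.4 -0.3 -1.   0.6  2.1]
corners -53.2 56.8 handle top -8.7 9.3 base -7.0 9.7 hole -10.4 14.7
dowelmid front 50.4 72.5 thick rear -11.8 21.2
T handle top 12.2 -7.8 corner -52.6 thick 20.7 -13.7 thin -45.9 -65.7
tcp 0.0019597446027149468 0.005496630050979057
```

>>> arm_command(series="0.016 0 0.007 -0.003 -0.01 0.03 0.05;0 0 0 0 -0.006 0.045 0.05;0 0 0 0 0 0.045 0.05;0 0 0 0 0 0.04 0.05;0 0 0 0 0 0 0.05")

```text
time: 11.4
tool_pos: [0.6037, 0.0704, 0.1551]
ee_rot: [-1.593, -0.007, -1.813]
wrist_force: [-0.7, -0.1, -0.0]
width: 0.0503
```

```bash
python3 -c "
from g import *
rep(0.004,-.0,.092)
b=robot.snapshot('scene')[225:365,265:410]
cv2.imwrite('pics/c13.png',cv2.resize(b,None,fx=4,fy=4,interpolation=2))
"
```

```text
t 11.4 tcp [0.6037 0.0704 0.1551] gauge [ 0.0004 -0.0018  0.1551] rot [-1.5931 -0.0073 -1.8133] w 0.0503 F gauge [-0.69 -0.28 -0.05]
turn [0.0223 0.0004 0.0073]
shift [-0.0022  0.0629  0.005 ]
```

View pics/c13.png

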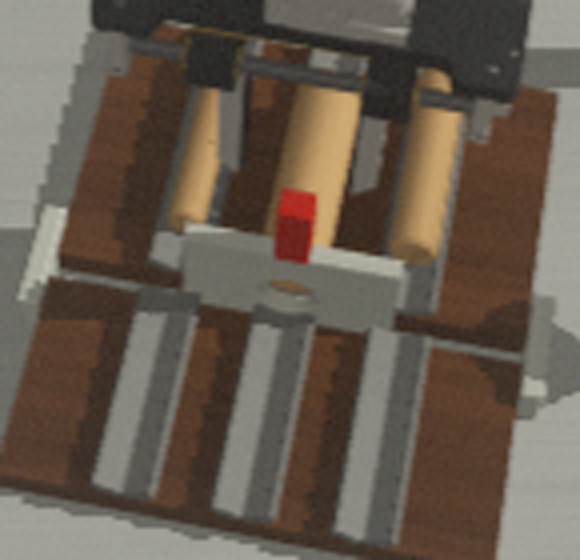

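>>> arm_command(series="0.022 0 0.007 0 0 0 0.05;0 0 0 0 0 0 0.05;0 0 0 -0.002 0.03 0.004 0.05;0 0 0 0 0.025 0 0.05;0 0 0 0 0.007 0 0.05")

```text
time: 11.95
tool_pos: [0.6011, 0.0743, 0.0927]
ee_rot: [-1.57, 0.002, -1.81]
wrist_force: [0.2, -0.8, -0.2]
width: 0.0499
```

```bash
python3 -c "
from g import *
rep(0.004,-.0,.092)
b=robot.snapshot('scene')[225:365,265:410]
cv2.imwrite('pics/c14.png',cv2.resize(b,None,fx=4,fy=4,interpolation=2))
"
```

```text
t 11.95 tcp [0.6011 0.0743 0.0927] gauge [-0.003   0.0014  0.0927] rot [-1.5699e+00  1.5000e-03 -1.8100e+00] w 0.0499 F gauge [ 0.4  -0.74 -0.17]
turn [-0.0009  0.0038 -0.0015]
shift [0.0014 0.0007 0.007 ]
```

View pics/c14.png

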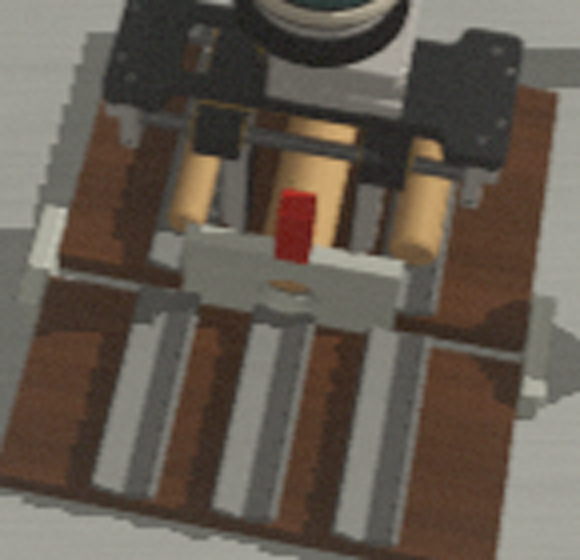

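>>> arm_command(series="0 0 0 0.001 0 0.004 0.05;0 0 0 0 0 0.003 0.04;0 0 0 0 0 0 0.03;0 0 0 0 0 0 0.02;0 0 0 0 0 0 0.01;0 0 0 0 0 0 0.01;0 0 0 0 0 0 0.01")

```text
time: 12.7
tool_pos: [0.6097, 0.0717, 0.0989]
ee_rot: [-1.562, 0.003, -1.809]
wrist_force: [-0.8, -0.4, -1.0]
width: 0.0176
```

```bash
python3 -c "
from g import *
rep(0.004,.06,.092)
b=robot.snapshot('scene')[225:365,265:410]
cv2.imwrite('pics/c15.png',cv2.resize(b,None,fx=4,fy=4,interpolation=2))
"
```

```text
t 12.7 tcp [0.6097 0.0717 0.0989] gauge [0.0059 0.0009 0.0989] rot [-1.5615  0.0031 -1.8093] w 0.0176 F gauge [-0.64 -0.62 -0.96]
turn [-0.0093  0.0045 -0.0031]
shift [-0.0591  0.0071 -0.0017]
```

View pics/c15.png

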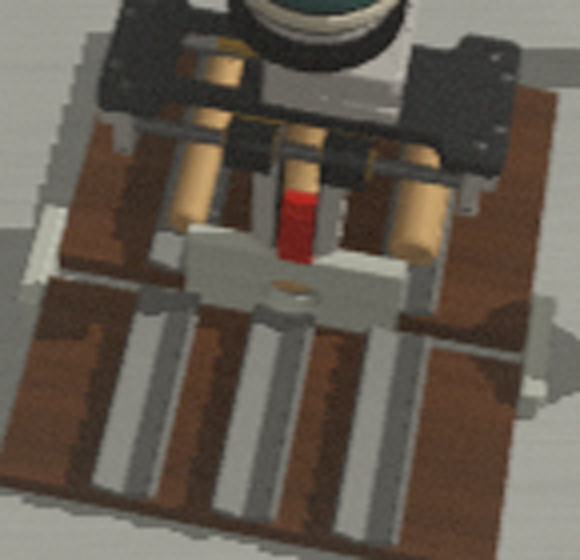

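>>> arm_command(series="0 0 0 -0.012 0 0 0.01;0 0 0 -0.012 0 0 0.01;0 0 0 -0.012 0 0 0.01;0 0 0 -0.012 0 0 0.01;0 0 0 -0.01 0 0 0.01;0 0 0 0 0 0 0.01")

```text
time: 13.35
tool_pos: [0.6246, 0.1332, 0.0989]
ee_rot: [-1.561, 0.002, -1.809]
wrist_force: [-0.3, -1.0, 0.8]
width: 0.0177
```

```bash
python3 -c "
from g import *
rep(0.004,.06,.092)
cv2.imwrite('pics/scene16.png',robot.snapshot('scene'))
b=cv2.imread('pics/scene16.png')[255:365,330:410]
cv2.imwrite('pics/c16.png',cv2.resize(b,None,fx=5,fy=5,interpolation=2))
"
```

```text
t 13.35 tcp [0.6246 0.1332 0.0989] gauge [0.0056 0.0642 0.0989] rot [-1.5614  0.002  -1.8086] w 0.0177 F gauge [-0.08 -1.07  0.81]
turn [-0.0094  0.0052 -0.0021]
shift [ 0.0042  0.0069 -0.0017]
```

View pics/c16.png

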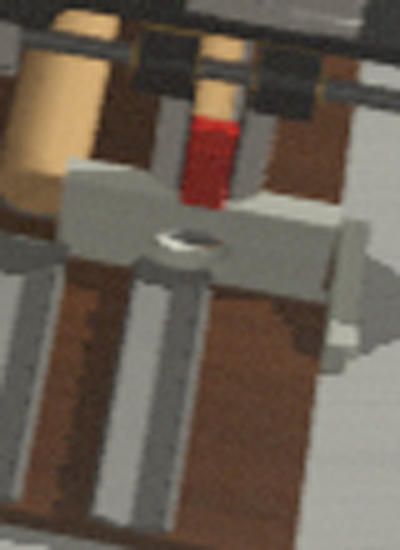

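>>> arm_command(series="0 0 0 0.002 0 0 0.01;0 0 0 0.002 0 0 0.01;0 0 0 0 0 0 0.01")

```text
time: 13.7
tool_pos: [0.6239, 0.1303, 0.0989]
ee_rot: [-1.561, 0.005, -1.808]
wrist_force: [0.9, 0.7, -0.3]
width: 0.0177
```

```bash
python3 -c "
from g import *
rep(0.004,.06,.092)
cv2.imwrite('pics/scene17.png',robot.snapshot('scene'))
b=cv2.imread('pics/scene17.png')[255:365,330:410]
cv2.imwrite('pics/c17.png',cv2.resize(b,None,fx=5,fy=5,interpolation=2))
"
```

```text
t 13.7 tcp [0.6239 0.1303 0.0989] gauge [0.0056 0.0613 0.0989] rot [-1.5609  0.0053 -1.8081] w 0.0177 F gauge [ 0.69  0.91 -0.25]
turn [-0.0098  0.0057 -0.0053]
shift [ 0.0013  0.0069 -0.0017]
```

View pics/c17.png

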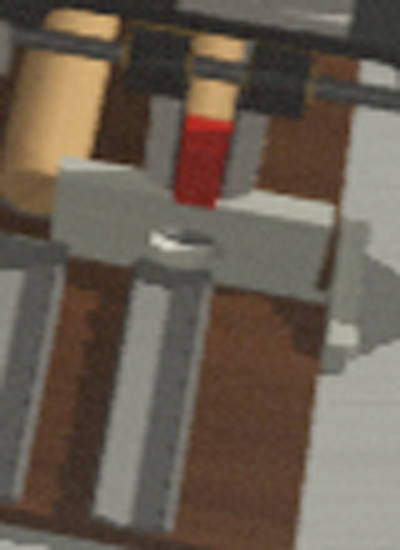

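>>> arm_command(series="0 0 0 0 0 0 0.04;0 0 0 0 0 0 0.05;0 0 0 0 -0.04 0 0.05;0 0 0 0 -0.04 0 0.05;-0.01 0.005 -0.005 0 0 0 0.02;0 0 0 0 0 -0.045 0;0 0 0 0 0 -0.045 0;0 0 0 0 0 -0.045 0;0 0 0 0 0 -0.045 0;0 0 0 0 0 0 0")

```text
time: 14.75
tool_pos: [0.4403, 0.1701, 0.1714]
ee_rot: [-1.589, -0.011, -1.821]
wrist_force: [0.6, -0.4, 0.2]
width: 0.005
```

```bash
python3 -c "
from g import *
rep(-.182,.06,.1)
for n in ('top','scene'): cv2.imwrite('pics/'+n+'18.png',robot.snapshot(n))
b=cv2.imread('pics/scene18.png')[225:365,310:410]
cv2.imwrite('pics/c18.png',cv2.resize(b,None,fx=5,fy=5,interpolation=2))
b=cv2.imread('pics/top18.png')[95:245,200:400]
cv2.imwrite('pics/t18.png',cv2.resize(b,None,fx=4,fy=4,interpolation=2))
"
```

```text
t 14.75 tcp [0.4403 0.1701 0.1714] gauge [-0.1821  0.0557  0.1714] rot [-1.5895 -0.0108 -1.821 ] w 0.005 F gauge [ 0.64 -0.24  0.18]
turn [ 0.0187 -0.0073  0.0107]
shift [-0.0051  0.0713  0.0014]
```

View pics/c18.png

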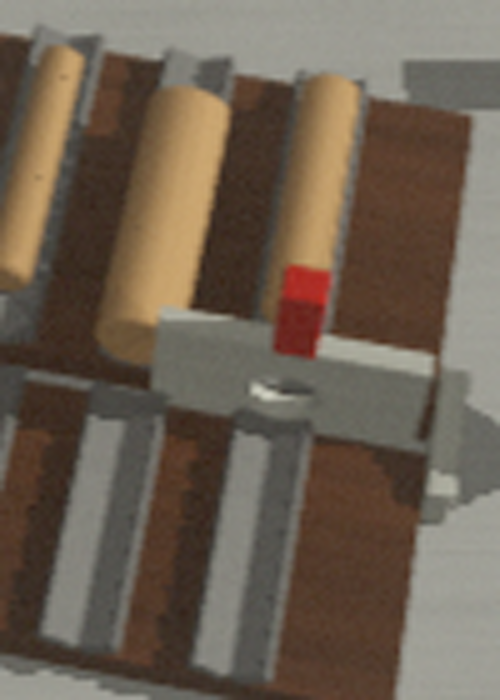

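View pics/t18.png

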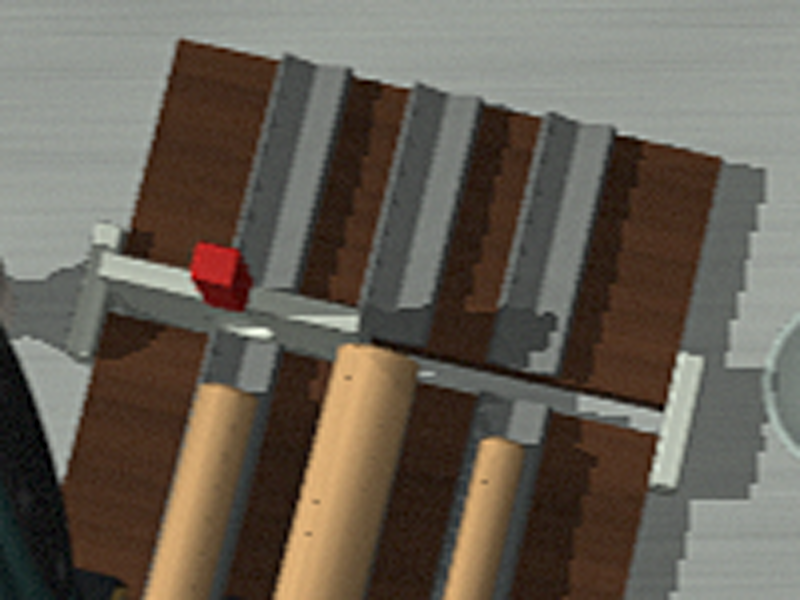

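Run:
```python
from lines import *
def fit(n,items,sc,off):
    pts=[(y,ray(n,np.array(u)/sc+off,z)[:2]) for y,z,u in items]
    f=lambda q:[yg(q,w)-y for y,w in pts]
    r=least_squares(f,[.2,-.24]);return r.x,(r.fun*1000).round(1)
B=.021
it=[(.06,B,(317,65)),(.06,B,(270,280)),(0,B,(448,97)),(0,B,(405,300)),(-.06,B,(578,124)),(-.06,B,(536,310)),(.06,.022,(243,338)),(-.06,.022,(515,400)),
(0,.0419,(377,360)),(0,.0419,(321,600)),(.06,.0363,(229,395)),(.06,.0363,(180,600)),(-.06,.033,(502,445)),(-.06,.033,(470,600))]
qt,e=fit("top",it,4,[200,95]);print(qt,e)
T=lambda u,z:round(1000*yg(qt,ray("top",np.array(u)/4+[200,95],z)),1)
print("corners",T((100,262),.075),T((358,322),.075),"handle",T((194,258),.119),T((238,264),.119))
it=[(0,B,(80,640)),(0,B,(124,420)),(.06,B,(232,670)),(.06,B,(273,436)),(-.06,.033,(14,280)),(-.06,.033,(64,55)),(0,.0419,(128,345)),(0,.0419,(193,95)),(.06,.0363,(330,83)),(.06,.0363,(306,230))]
qs,e=fit("scene",it,5,[310,225]);print(qs,e)
S=lambda u,z:round(1000*yg(qs,ray("scene",np.array(u)/5+[310,225],z)),1)
print("corners far",S((155,320),.075),S((434,372),.075),"handle",S((284,267),.119),S((329,272),.119),"base",S((276,350),.075),S((318,357),.075))
o=robot.get_obs()["tool_pos"];print("tcp",yg(qs,o),yg(qt,o))
```

```text
[ 0.20821617 -0.23553137] [ 0.  -2.6 -0.2 -2.5  0.7  0.4  2.6  0.5  0.9  0.3  0.  -0.7  1.  -0.5]
corners 118.7 8.3 handle 71.8 54.2
[ 0.21275984 -0.23835819] [ 0.3 -0.5  0.5  0.7  2.9  0.6 -4.   1.1 -1.1 -0.5]
corners far 6.5 118.2 handle 53.2 70.5 base 55.8 72.5
tcp 0.056834253319329564 0.06026862451181672
```

>>> arm_command(series="0.019 -0.01 0.011 0 0 0 0.05;0 0 0 -0.005 0 0.045 0.05;0 0 0 0 0 0.045 0.05;0 0 0 0 0 0.045 0.05;0 0 0 0 0 0.045 0.05;0 0 0 0 0 0 0.05")

```text
time: 15.45
tool_pos: [0.6303, 0.1257, 0.1662]
ee_rot: [-1.567, -0.0, -1.814]
wrist_force: [-0.1, -0.1, -1.0]
width: 0.0446
```

```bash
sed -i 's/-0.243\]/-0.237]/' g.py; python3 -c "
from g import *
rep(0.005,.061,.094)
"
```

```text
t 15.45 tcp [0.6303 0.1257 0.1662] gauge [0.0133 0.0582 0.1662] rot [-1.5671e+00 -4.0000e-04 -1.8143e+00] w 0.0446 F gauge [-0.09 -0.17 -0.97]
turn [-0.0037 -0.0065  0.0004]
shift [-0.0028  0.0722 -0.0086]
```

>>> arm_command(series="-0.004 -0.006 0 0 0 0 0.05;0 0 0 -0.003 0.03 -0.008 0.05;0 0 0 0 0.03 0 0.05;0 0 0 0 0.01 0 0.05;0 0 0 0 0 0 0.05")

```text
time: 15.95
tool_pos: [0.6249, 0.1289, 0.0951]
ee_rot: [-1.569, 0.001, -1.81]
wrist_force: [0.9, -0.0, 0.6]
width: 0.0501
```

```bash
python3 -c "
from g import *
rep(0.005,.061,.094)
b=robot.snapshot('scene')[225:365,310:410]
cv2.imwrite('pics/c19.png',cv2.resize(b,None,fx=4,fy=4,interpolation=2))
"
```

```text
t 15.95 tcp [0.6249 0.1289 0.0951] gauge [0.0073 0.0601 0.0951] rot [-1.5685e+00  1.1000e-03 -1.8096e+00] w 0.0501 F gauge [0.84 0.19 0.6 ]
turn [-0.0023 -0.0019 -0.001 ]
shift [-0.0009  0.0011 -0.0023]
```

View pics/c19.png

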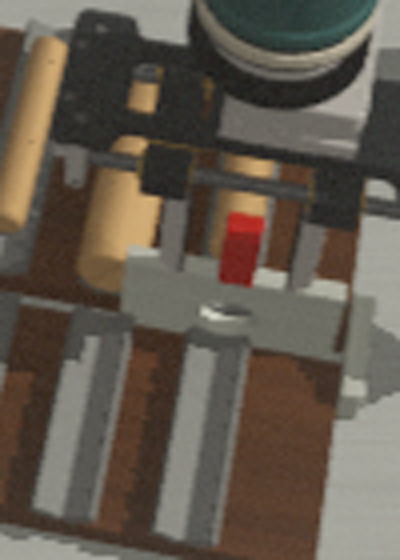

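>>> arm_command(series="0 0 0 0 0 0 0.03;0 0 0 0 0 0 0.02;0 0 0 0 0 0 0.01;0 0 0 0 0 0 0.01;0 0 0 0 0 0 0.01;0 0 0 0 0 0 0.01")

```text
time: 16.6
tool_pos: [0.6282, 0.1296, 0.1032]
ee_rot: [-1.557, 0.005, -1.809]
wrist_force: [-0.4, 0.4, -2.4]
width: 0.0171
```

```bash
python3 -c "
from g import *
rep(0.005,.061,.094)
b=robot.snapshot('scene')[225:365,310:410]
cv2.imwrite('pics/c20.png',cv2.resize(b,None,fx=5,fy=5,interpolation=2))
"
```

```text
t 16.6 tcp [0.6282 0.1296 0.1032] gauge [0.0103 0.0615 0.1032] rot [-1.557   0.0052 -1.8088] w 0.0171 F gauge [-0.47  0.31 -2.39]
turn [-0.0138 -0.0011 -0.0052]
shift [ 0.0006  0.0091 -0.0054]
```

>>> arm_command(series="0 0 0 0.0015 0 0 0.01;0 0 0 0.0015 0 0 0.01;0 0 0 0 0 0 0.01")

```text
time: 16.95
tool_pos: [0.6276, 0.1275, 0.1032]
ee_rot: [-1.557, 0.007, -1.808]
wrist_force: [0.8, 0.3, -0.8]
width: 0.017
```

```bash
python3 -c "
from g import *
rep(0.005,.061,.094)
b=robot.snapshot('scene')[225:365,310:410]
cv2.imwrite('pics/c21.png',cv2.resize(b,None,fx=5,fy=5,interpolation=2))
"
```

```text
t 16.95 tcp [0.6276 0.1275 0.1032] gauge [0.0103 0.0594 0.1032] rot [-1.5569  0.0071 -1.8083] w 0.017 F gauge [ 0.72  0.51 -0.76]
turn [-0.0139 -0.0006 -0.0071]
shift [-0.0015  0.0091 -0.0054]
```

View pics/c20.png

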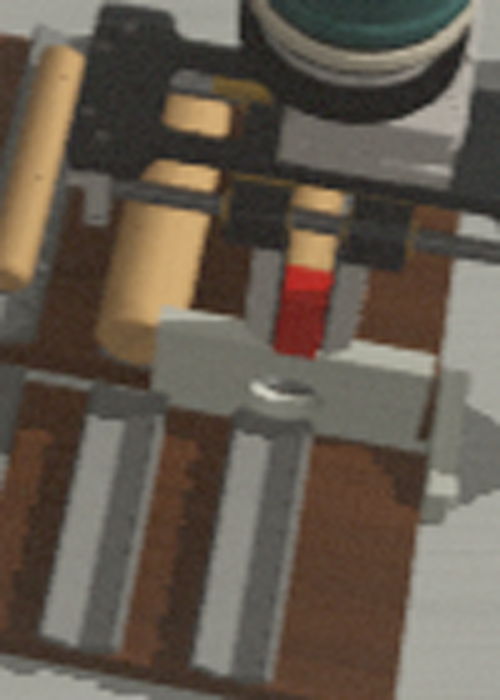

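View pics/c21.png

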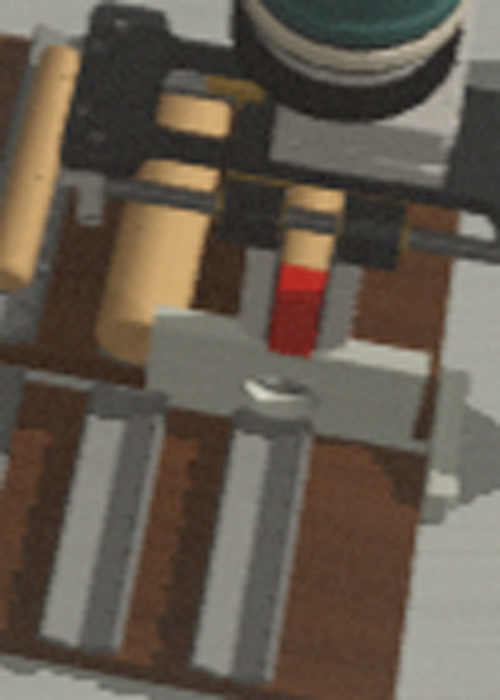

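>>> arm_command(series="0 0 0 0 0 0 0.04;0 0 0 0 0 0 0.05;0 0 0 0 -0.04 0 0.05;0 0 0 0 -0.03 0 0.05;-0.014 0 -0.007 0 0 0 0.02;0 0 0 0 0 -0.045 0;0 0 0 0 0 -0.045 0;0 0 0 0 0 -0.045 0;0 0 0 0 0 -0.045 0;0 0 0 0 0 0 0")

```text
time: 18.0
tool_pos: [0.4435, 0.1678, 0.1616]
ee_rot: [-1.593, -0.013, -1.812]
wrist_force: [0.6, -0.3, -0.3]
width: 0.0051
```

```bash
python3 -c "
from g import *
rep(-.184,.06,.1)
for n in ('top','scene'): cv2.imwrite('pics/'+n+'22.png',robot.snapshot(n))
b=cv2.imread('pics/scene22.png')[225:365,310:410]
cv2.imwrite('pics/c22.png',cv2.resize(b,None,fx=5,fy=5,interpolation=2))
b=cv2.imread('pics/top22.png')[95:245,200:400]
cv2.imwrite('pics/t22.png',cv2.resize(b,None,fx=4,fy=4,interpolation=2))
"
```

```text
t 18.0 tcp [0.4435 0.1678 0.1616] gauge [-0.1781  0.0553  0.1616] rot [-1.5933 -0.013  -1.8122] w 0.0051 F gauge [ 0.7  -0.17 -0.27]
turn [ 0.0226 -0.0046  0.013 ]
shift [-0.0055  0.0617 -0.0045]
```

View pics/t22.png

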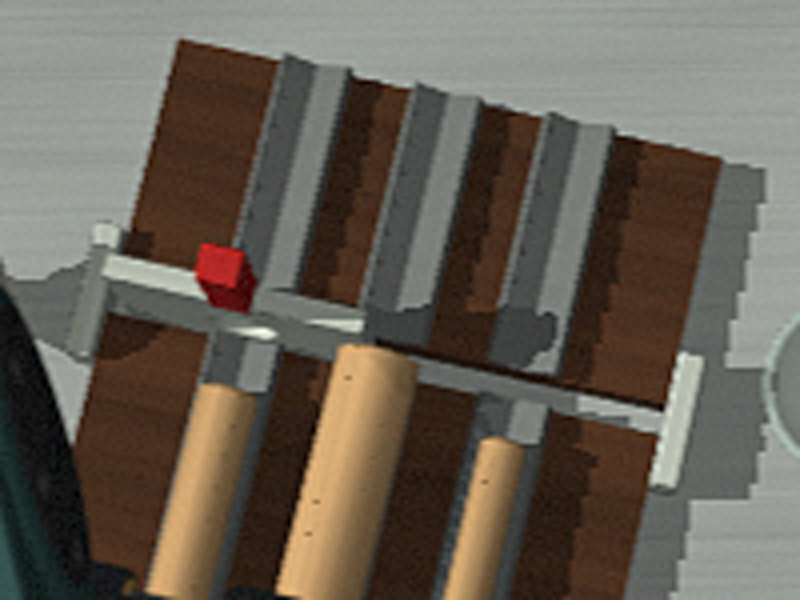

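>>> arm_command(series="0.023 -0.005 0.013 0 0 0 0;0 0 0 -0.004 0 -0.006 0;0 0 0 0 0.04 -0.004 0;0 0 0 0 0.04 -0.004 0;0 0 0 0 0.03 0 0;0 0 0 0 0 0 0")

```text
time: 18.7
tool_pos: [0.4436, 0.1746, 0.0509]
ee_rot: [-1.557, 0.005, -1.814]
wrist_force: [-0.5, 0.1, -0.0]
width: 0.0001
```

```bash
python3 -c "
from g import *
rep(-.175,.0585,.037)
"
```

```text
t 18.7 tcp [0.4436 0.1746 0.0509] gauge [-0.1797  0.0619  0.0509] rot [-1.557   0.0053 -1.8141] w 0.0001 F gauge [-0.56 -0.02 -0.02]
turn [-0.0138 -0.0064 -0.0053]
shift [0.0035 0.014  0.0045]
```

>>> arm_command(series="-0.014 -0.006 -0.005 0 0 0 0;0 0 0 0.003 0.007 0 0;0 0 0 0 0.006 0 0;0 0 0 0 0 0 0")

```text
time: 19.1
tool_pos: [0.4476, 0.1721, 0.0417]
ee_rot: [-1.565, 0.003, -1.809]
wrist_force: [-0.2, -0.0, -0.1]
width: -0.0002
```

```bash
python3 -c "
from g import *
rep(-.175,.0585,.037)
b=robot.snapshot('scene')[205:365,310:410]
cv2.imwrite('pics/c23.png',cv2.resize(b,None,fx=3.5,fy=3.5,interpolation=2))
"
```

```text
t 19.1 tcp [0.4476 0.1721 0.0417] gauge [-0.1752  0.0605  0.0417] rot [-1.5654  0.0035 -1.809 ] w -0.0002 F gauge [-0.14 -0.08 -0.12]
turn [-0.0054 -0.0012 -0.0034]
shift [0.002  0.0047 0.0002]
```

View pics/c23.png

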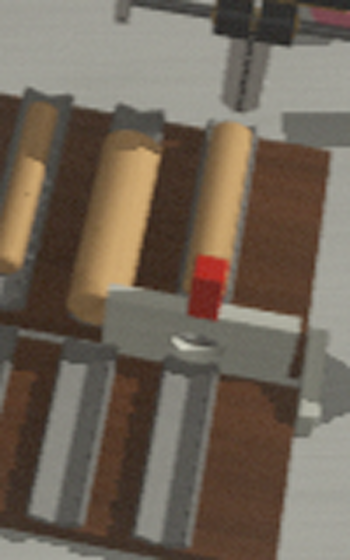

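>>> arm_command(series="0 0 0 0.001 0.003 0.003 0;0 0 0 0 0.001 0.004 0;0 0 0 0 0 0.004 0;0 0 0 0 0 0.004 0")

```text
time: 19.55
tool_pos: [0.4642, 0.1678, 0.0399]
ee_rot: [-1.561, 0.006, -1.808]
wrist_force: [-0.1, -0.1, -0.2]
width: 0.0003
```

```bash
python3 -c "
from g import *
rep(-.15,.0585,.037)
"
```

```text
t 19.55 tcp [0.4642 0.1678 0.0399] gauge [-0.158   0.0602  0.0399] rot [-1.5614  0.0056 -1.8085] w 0.0003 F gauge [-0.11 -0.09 -0.24]
turn [-0.0093 -0.0007 -0.0056]
shift [0.0017 0.003  0.008 ]
```

>>> arm_command(series="-0.009 0 -0.005 0 0 0 0;0 0 0 0.001 0.002 0.004 0;0 0 0 0 0.001 0.004 0;0 0 0 0 0 0.004 0;0 0 0 0 0 0.004 0")

```text
time: 20.05
tool_pos: [0.4807, 0.1627, 0.0366]
ee_rot: [-1.572, -0.0, -1.809]
wrist_force: [-0.8, -0.2, -0.2]
width: 0.0003
```

```bash
python3 -c "
from g import *
rep(-.11,.0585,.037)
"
```

```text
t 20.05 tcp [0.4807 0.1627 0.0366] gauge [-0.1408  0.0591  0.0366] rot [-1.5724e+00 -1.0000e-04 -1.8086e+00] w 0.0003 F gauge [-0.75 -0.39 -0.2 ]
turn [ 0.0016 -0.0008  0.0001]
shift [ 0.0005 -0.0004  0.0308]
```

>>> arm_command(series="0 0 0 0 0 0.003 0;0 0 0 0 0 0.003 0;0 0 0 0 0 0.003 0;0 0 0 0 0 0.003 0;0 0 0 0 0 0.003 0")

```text
time: 20.55
tool_pos: [0.4967, 0.1587, 0.0366]
ee_rot: [-1.573, -0.0, -1.809]
wrist_force: [-0.5, -0.0, 0.4]
width: 0.0006
```

```bash
python3 -c "
from g import *
rep(-.11,.0585,.037)
b=robot.snapshot('scene')[205:365,310:410]
cv2.imwrite('pics/c24.png',cv2.resize(b,None,fx=4,fy=4,interpolation=2))
"
```

```text
t 20.55 tcp [0.4967 0.1587 0.0366] gauge [-0.1244  0.059   0.0366] rot [-1.5726e+00 -1.0000e-04 -1.8087e+00] w 0.0006 F gauge [-0.5  -0.13  0.43]
turn [ 0.0018 -0.0009  0.0001]
shift [ 0.0005 -0.0005  0.0144]
```

View pics/c24.png

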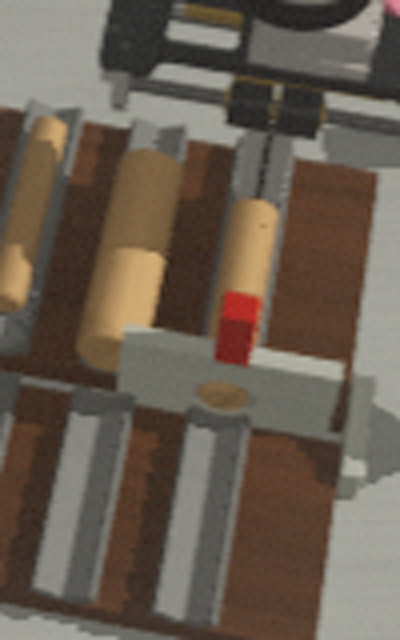

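Dowel fills the hole, centred at (222,396). No force yet, so I'll continue pushing.

>>> arm_command(series="0 0 0 0 0 0.003 0;0 0 0 0 0 0.003 0;0 0 0 0 0 0.003 0;0 0 0 0 0 0.003 0;0 0 0 0 0 0.003 0;0 0 0 0 0 0.003 0")

```text
time: 21.2
tool_pos: [0.5159, 0.1541, 0.0366]
ee_rot: [-1.572, -0.0, -1.809]
wrist_force: [-1.8, 0.2, 0.4]
width: 0.0004
```

```bash
python3 -c "
from g import *
rep(-.056,.0585,.037)
b=robot.snapshot('scene')[205:365,310:410]
cv2.imwrite('pics/c25.png',cv2.resize(b,None,fx=4,fy=4,interpolation=2))
"
```

```text
t 21.2 tcp [0.5159 0.1541 0.0366] gauge [-0.1046  0.059   0.0366] rot [-1.5721e+00 -1.0000e-04 -1.8087e+00] w 0.0004 F gauge [-1.78 -0.18  0.39]
turn [ 0.0013 -0.0009  0.0001]
shift [ 0.0005 -0.0005  0.0486]
```

View pics/c25.png

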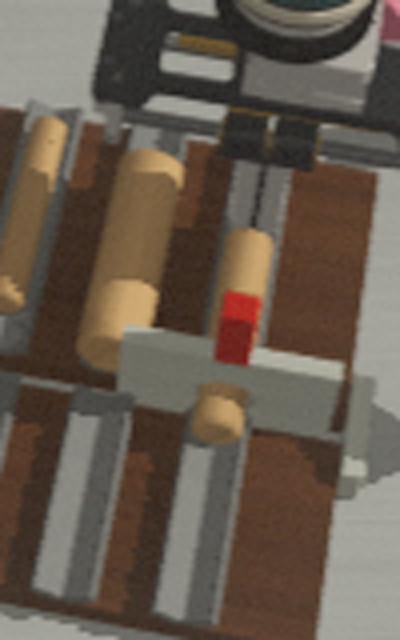

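>>> arm_command(series="0 0 0 0 0 0.004 0;0 0 0 0 0 0.004 0;0 0 0 0 0 0.004 0;0 0 0 0 0 0.004 0;0 0 0 0 0 0.004 0;0 0 0 0 0 0.004 0;0 0 0 0 0 0.004 0")

```text
time: 21.95
tool_pos: [0.5458, 0.1469, 0.0366]
ee_rot: [-1.572, -0.0, -1.809]
wrist_force: [-0.7, -0.1, 0.3]
width: 0.0002
```

```bash
python3 -c "
from g import *
rep(-.056,.0585,.037)
b=robot.snapshot('scene')[205:365,310:410]
cv2.imwrite('pics/c26.png',cv2.resize(b,None,fx=4,fy=4,interpolation=2))
"
```

```text
t 21.95 tcp [0.5458 0.1469 0.0366] gauge [-0.0738  0.059   0.0366] rot [-1.5717 -0.     -1.8088] w 0.0002 F gauge [-0.62 -0.23  0.35]
turn [ 0.0009 -0.001   0.    ]
shift [ 0.0005 -0.0004  0.0178]
```

View pics/c26.png

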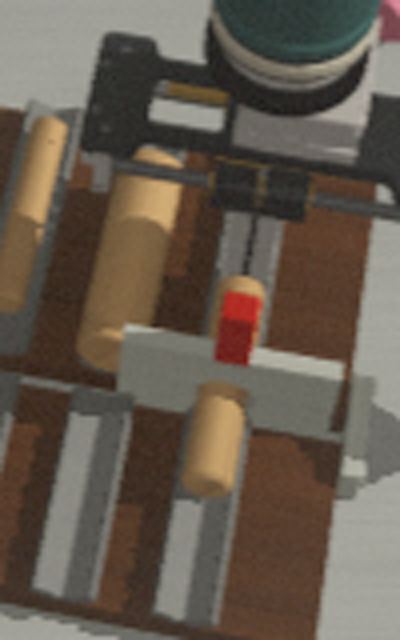

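>>> arm_command(series="0 0 0 0 0 0.004 0;0 0 0 0 0 0.004 0;0 0 0 0 0 0.004 0;0 0 0 0 0 0.003 0")

```text
time: 22.4
tool_pos: [0.5623, 0.1428, 0.0363]
ee_rot: [-1.571, 0.0, -1.809]
wrist_force: [-0.1, 0.2, 0.2]
width: 0.0004
```

```bash
python3 -c "
from g import *
rep(-.056,.0585,.037)
b=robot.snapshot('scene')[205:365,310:410]
cv2.imwrite('pics/c27.png',cv2.resize(b,None,fx=4,fy=4,interpolation=2))
"
```

```text
t 22.4 tcp [0.5623 0.1428 0.0363] gauge [-0.0568  0.0589  0.0363] rot [-1.5706  0.     -1.8089] w 0.0004 F gauge [-0.15  0.12  0.23]
turn [-0.0001 -0.0011 -0.    ]
shift [ 0.0004 -0.0007  0.0008]
```

View pics/c27.png

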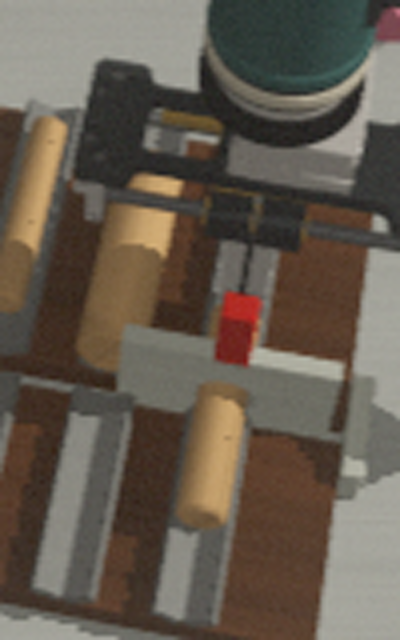

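>>> arm_command(series="0 0 0 0 0 0.004 0;0 0 0 0 0 0.003 0;0 0 0 0 0 0.003 0;0 0 0 0 0 0 0")

```text
time: 22.85
tool_pos: [0.5734, 0.1401, 0.0363]
ee_rot: [-1.57, 0.0, -1.809]
wrist_force: [0.2, 0.0, -0.6]
width: 0.0006
```

```bash
python3 -c "
from g import *
rep(-.056,.0585,.037)
b=robot.snapshot('scene')[205:365,310:410]
cv2.imwrite('pics/c28.png',cv2.resize(b,None,fx=4,fy=4,interpolation=2))
"
```

```text
t 22.85 tcp [0.5734 0.1401 0.0363] gauge [-0.0454  0.0589  0.0363] rot [-1.5701  0.     -1.8092] w 0.0006 F gauge [ 0.19  0.08 -0.57]
turn [-0.0007 -0.0014 -0.    ]
shift [ 0.0004 -0.0007 -0.0106]
```

>>> arm_command(series="0 0 0 0 0 -0.01 0;0 0 0 0 0 -0.03 0;0 0 0 0 0 -0.03 0;0 0 0 0 -0.03 -0.03 0;0 0 0 0 -0.045 0 0;0 0 0 0 -0.045 -0.02 0;0 0 0 0 0 -0.045 0;0 0 0 0 0 0 0")

```text
time: 23.7
tool_pos: [0.399, 0.1802, 0.1567]
ee_rot: [-1.58, -0.003, -1.809]
wrist_force: [1.0, -0.6, -0.2]
width: 0.0006
```

```bash
python3 -c "
from g import *
rep()
for n in ('top','scene'): cv2.imwrite('pics/'+n+'29.png',robot.snapshot(n))
b=cv2.imread('pics/scene29.png')[205:365,260:430]
cv2.imwrite('pics/c29.png',cv2.resize(b,None,fx=4,fy=4,interpolation=2))
b=cv2.imread('pics/top29.png')[95:305,160:440]
cv2.imwrite('pics/t29.png',cv2.resize(b,None,fx=2.8,fy=2.8,interpolation=2))
"
```

```text
t 23.7 tcp [0.399  0.1802 0.1567] gauge [-0.2243  0.0569  0.1567] rot [-1.5803 -0.0027 -1.8093] w 0.0006 F gauge [ 1.15 -0.35 -0.16]
turn [ 0.0095 -0.0015  0.0027]
```

View pics/c29.png

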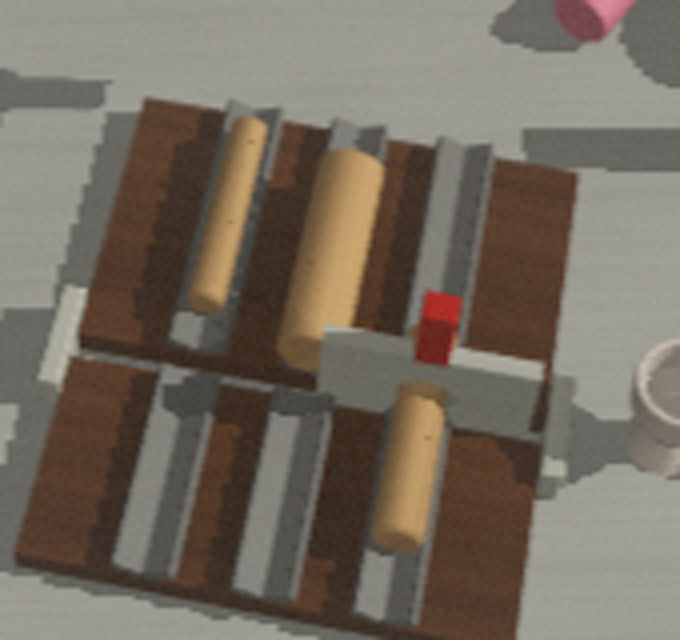

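View pics/t29.png

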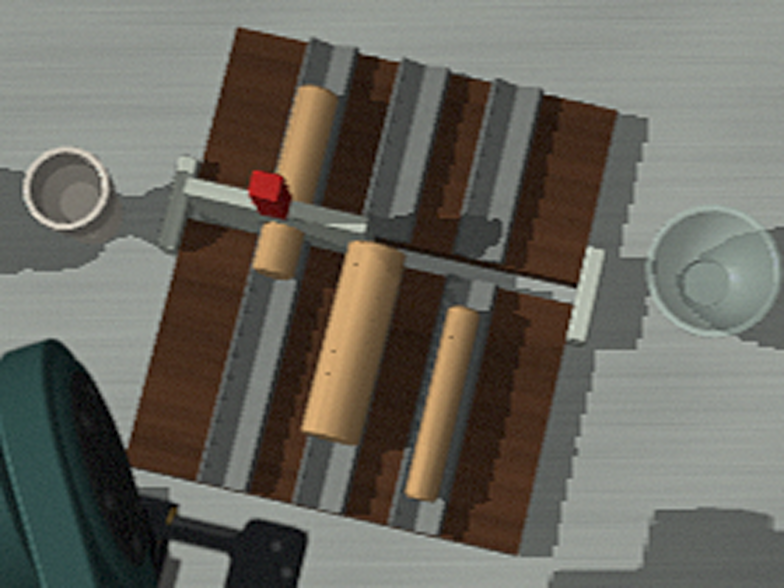

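```bash
python3 -c "
from h import *
a=ray('top',np.array((318,92))/2.8+[160,95],.0363);b=ray('top',np.array((271,272))/2.8+[160,95],.0363);h=ray('top',np.array((267,181))/2.8+[160,95],.119)
d=(a-b)/np.linalg.norm(a-b);print(np.linalg.norm(a-b),((a+b)/2-h)@d)
print(robot.close_job())"
```

```text
0.11768983280056608 0.02378966168342277
the job is handed in; nothing more can be done
None
```

The job is handed in, after about 24 s of the 72 s. The 26 mm dowel is the one that fits, and it is standing in the hole; no verdict was reported.

- **Thickest dowel:** I slid the hole in line with the 36 mm dowel, to about 1–2 mm by image. I then pushed the dowel gently until the plate stopped it. The highest force I read was about 10 N, and one more small push did not move it. It is still lying in its middle groove.
- **Next dowel:** I slid the hole to the 26 mm dowel's groove, overshot by about 3 mm, and regripped the handle to correct that. I pushed the dowel through with the shut fingers; force readings stayed at 2 N or less.
- **Last check:** Seen from the top camera, the dowel's centre is about 24 mm behind the middle of the plate. The finger position gave about 23 mm. The measured dowel length came out at 118 mm, against 120 mm true.
- **Left alone:** The thin dowel, egg cup and ramekin look unmoved in the last pictures. The arm was clear of everything.

**Disagreements:** The two cameras placed the gauge up to 4–5 mm apart, so I aligned the hole by its position relative to the grooves instead. Several moves drifted by a few millimetres, and once by about 12 mm forward and 10 mm up while pushing the thick dowel. I backed off and corrected that before going on.

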